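# Put the washed surgical kit away

## Task

Clear up after surgery: slide every instrument cassette into a rack lane of its own, pushing it along the table so that its own front edge lifts the swinging catch, until the catch has dropped down behind it; never touch the catches with the gripper. Also lean every drain plate side by side on the drying stand, lengthways with its foot on the table inside the low lip and its upper part resting on the rail. Leave everything else where it stands.

Things in the scene. Friction and masses are not known exactly. Their poses are not given: they have to be found in the camera images.
- cassette_a: steel instrument cassette: box 120 long (its x) x 70 wide (y) x 30 high, 0.3 to 0.55 kg, the same either way round; on the middle of its lid stands a grey plastic grip 12 thick (along x), 30 wide (along y), from 30 to 70 above the underside. Origin: centre of the underside. Two or three of the three cassettes are present.
- cassette_b: steel instrument cassette: box 120 long (its x) x 70 wide (y) x 30 high, 0.3 to 0.55 kg, the same either way round; on the middle of its lid stands a grey plastic grip 12 thick (along x), 30 wide (along y), from 30 to 70 above the underside. Origin: centre of the underside. Two or three of the three cassettes are present.
- cassette_c: steel instrument cassette: box 120 long (its x) x 70 wide (y) x 30 high, 0.3 to 0.55 kg, the same either way round; on the middle of its lid stands a grey plastic grip 12 thick (along x), 30 wide (along y), from 30 to 70 above the underside. Origin: centre of the underside. Two or three of the three cassettes are present.
- plate_a: stainless drain plate: flat slab 170 long (x) x 56 wide (y) x 14 thick (z), 0.25 kg, with four round dark holes drawn on top; lies flat on the table at the start. Two or three of the three are present. Origin: centre of the underside.
- plate_b: stainless drain plate: flat slab 170 long (x) x 56 wide (y) x 14 thick (z), 0.25 kg, with four round dark holes drawn on top; lies flat on the table at the start. Two or three of the three are present. Origin: centre of the underside.
- plate_c: stainless drain plate: flat slab 170 long (x) x 56 wide (y) x 14 thick (z), 0.25 kg, with four round dark holes drawn on top; lies flat on the table at the start. Two or three of the three are present. Origin: centre of the underside.
- rack: aluminium rack fixed to the table: three lanes 76 wide, 100 apart, along its +x (away from the robot), no floor (cassettes slide on the table). Origin: on the table, middle of the middle lane, at the catch line. Dividers 24 wide, 16 high from x = -32 to the back wall's inner face at x = 130; roof plate 36 to 42 up over x = 105 to 138. A cassette is home with its middle at x = 60 to 70.
- lane0 (a point): point on the table in the middle of the right (-y) lane of the rack, at the catch line (rack x = 0); axes as the rack. The catch nose overhangs the lane only from 24 to 38 left (+y) of its middle
- catch0 (a joint): gravity catch of the right (-y) lane (rad): steel arm over the lane's +y divider, hinged at rack x = 115, 24 up. Nose ramp falls from 36 up at x = -38 to 15 up at x = -5; upright locking face at x = 0. 0 = down by its weight, about 0.12 = riding on a cassette. A cassette pushed in (3 to 7 N) lifts it by its front edge; it drops when the rear edge passes x = 0.
- lane1 (a point): point on the table in the middle of the middle lane of the rack, at the catch line (rack x = 0); axes as the rack. The catch nose overhangs the lane only from 24 to 38 left (+y) of its middle
- catch1 (a joint): gravity catch of the middle lane (rad): steel arm over the lane's +y divider, hinged at rack x = 115, 24 up. Nose ramp falls from 36 up at x = -38 to 15 up at x = -5; upright locking face at x = 0. 0 = down by its weight, about 0.12 = riding on a cassette. A cassette pushed in (3 to 7 N) lifts it by its front edge; it drops when the rear edge passes x = 0.
- lane2 (a point): point on the table in the middle of the left (+y) lane of the rack, at the catch line (rack x = 0); axes as the rack. The catch nose overhangs the lane only from 24 to 38 left (+y) of its middle
- catch2 (a joint): gravity catch of the left (+y) lane (rad): steel arm over the lane's +y divider, hinged at rack x = 115, 24 up. Nose ramp falls from 36 up at x = -38 to 15 up at x = -5; upright locking face at x = 0. 0 = down by its weight, about 0.12 = riding on a cassette. A cassette pushed in (3 to 7 N) lifts it by its front edge; it drops when the rear edge passes x = 0.
- stand: steel drying stand fixed to the table, room for three plates 100 apart. Origin: on the table, inner foot of the lip, mid-width; +x towards the robot, to the rail (lip on the far side). Lip 14 high, x = -10 to 0, 340 long (y). Rail: 10 thick bar along y at x = 100, axis 75 up, posts at y = -165, 165. A plate with its foot at the lip and its underside on the rail slopes 41 to 42 degrees.
- rail_mid (a point): top of the rail in the middle of the drying stand, 80 above the table
- cup: bystander, to be left alone: white plastic cup, 56 across, 55 high. Origin: centre of the underside.
- spray_can: bystander, to be left alone: yellow bottle, 56 across, 170 high. Origin: centre of the underside.
- jar: bystander, to be left alone: amber jar, 60 across, 90 high. Origin: centre of the underside.
- carton: bystander, to be left alone: paper carton 70 x 130 x 50. Origin: centre of the underside.
- soap_box: bystander, to be left alone: brown cardboard box 90 x 60 x 45. Origin: centre of the underside.
Mind the look-alikes: they are no part of the job. Leave any green, pink or purple look-alike of the cassette_a alone.

How it is judged:
By the outcome, as a careful person would: the job done as asked, in the order asked, and still so for the second after the job is handed in, with the robot touching nothing.
Of cassette_a, cassette_b, cassette_c only 2 to 3 are there at a start; the rules pass over those that are not, and their reading is None.
Of plate_a, plate_b, plate_c only 2 to 3 are there at a start; the rules pass over those that are not, and their reading is None.
At some moment in a run one of cassette_a, cassette_b, cassette_c may be knocked a few centimetres aside while the robot is not near it.
Once in a run the grip may slacken for a moment while it holds something.
It also fails if it takes over 210 s, if anything falls off the work surface, if the arm or the gripper's body presses on something with over 40 N, if the wrist force passes 120 N, or if a joint passes its speed limit or range.

## Robot

A 6-joint arm with a two-finger parallel gripper is mounted at the origin on the work surface. World frame = base frame: x ahead of the robot, y to its left, z up, the work surface at z = 0. Lengths are in m, angles in degrees, forces in N, time in s.
With the tool pointing down it reaches from about 0.3 to 0.75 m from the base axis. Payload 8.5 kg.
Tool frame: the origin (TCP) lies on the mounting face of the last link; the fingertips stand 173 mm ahead of it and the grasp point (between the pads) lies 155 mm ahead of it (env.tips_ahead is the distance from the TCP to the fingertips, in m); z points along the fingers, x is the direction in which the jaws open and shut, and the axes are right-handed (so a half turn about z gives the same grasp; the last joint's range is limited). The gripper opens to 85 mm and grips with 20 to 120 N. Pads are 22 mm wide; open, the fingers measure 114 mm over their backs; the gripper's body (76 mm by 85 mm) begins 54 mm behind the grasp point. The pads swing forward as they close: fully open they stand 13 mm farther back than shut.
Start: joints at [59.8, 21.807, 74.336, -0, 83.858, -12.336], TCP at [0.169, 0.523, 0.405] pointing down, gripper open.
Joint ranges: [-178.18, 178.18], [-50.72, 133.34], [12.68, 142.11], [-81.47, 261.47], [9.98, 163.14], [-165.26, 165.26]. Speed limits (degrees/s): [136.94, 136.94, 180, 180, 180, 180].

## Interface

Orientations are given as a 3x3 rotation matrix whose columns are the frame's x, y, z axes.
In Python, from rig import env gives the robot as it stands. The module is installed in compiled form; this text tells all that it offers.
- The arm moves only by the tool step_arm, never from a script. Its argument "increments" is a list of rows, each an object of numbers: "x", "y", "z": the shift along the tool's x, y, z in cm; "wx", "wy", "wz": the turn, a rotation vector about the tool's x, y, z in rad; "gripper": the finger opening in cm, from 0 to 8.54. A call has 1 to 20 rows; each row shifts and turns the commanded pose from where the row before left it, along the tool's axes as they then stand; what a row does not reach is not made up. A row lasts 1/10 s, in which the tool goes at most 50 mm and 8.59 degrees, less where a joint would pass 70% of its speed; a pose out of reach is approached as far as the arm can. A call with a gripper value outside its range is refused whole. The fingers move at their own pace and stop on an object; "newtons" is the grip in N (left out, the last holds). Time passes only in rows, so rows that do not move let the fingers close. It gives the time, the measured TCP pose, the force and the opening at its end, in the units of the state.
- env.observe(): the state, without advancing time (a new reading comes with each control period).
- env.get_image(name): name is "scene" or "top" or "wrist"; returns a dict with "color" (420x560x3 uint8, blue, green, red), "camera_matrix" (3x3 intrinsics, pixels), "distortion" ([k1, k2, p1, p2, k3] as OpenCV has them; the pictures are not rectified), "rvec" (rotation vector, rad) and "tvec" (3), from world to camera coordinates, as OpenCV has them. Camera axes: x right, y down, z forward; pixel columns grow to the right and rows downward; lengths in m; the calibration is good to about 2 mm. A picture is of the moment at which its call begins. There is no depth.
- env.close_job(): hands the job in, once; it reports no verdict.
The state is a dict: "time_s": time; "q": joint angles; "qvel": joint speeds; "joint_efforts": joint torques, N m; "position": TCP position; "tool_rot": TCP orientation; "ft_force": force on the tool from outside, world axes, zero at the start; "wrist_torque": the same for the moment, N m; "grip_width": finger opening in m.
Only numpy, scipy, OpenCV 4.12 (cv2) and the standard library are available. Lean on these libraries where they do the work, as an engineer would, in place of code of your own. Each camera call takes 0.05 s, during which the arm holds its last target. There are 200 camera calls.

## Working session

There is one attempt and no reset: what is moved stays moved. The work goes in short steps, Python scripts to look and compute and a tool call to move; the robot and the scene stay as the last step left them, time stands still between calls to the robot, and variables do not carry over. Pictures are saved under pics/ and viewed, about 12 in all and at most 16, crops included, and the job is handed in when it is done.

Besides the shell and the picture viewer there is one more tool, called as a command line: name --argument value ..., lists and objects as JSON in quotes. step_arm: Moves the arm, as the interface text tells. Its arguments: {"type":"object","properties":{"increments":{"type":"array"},"newtons":{"type":"number"}},"required":["increments"]}

```bash
mkdir -p pics
cat > h.py <<'E'
import numpy as np, cv2
from rig import env
def snap(name,fn=None):
    d=env.get_image(name)
    if fn: cv2.imwrite('pics/'+fn,d['color'])
    return d
def ray(d,uv,z):
    K=np.array(d['camera_matrix']);D=np.array(d['distortion'])
    p=cv2.undistortPoints(np.array(uv,float).reshape(-1,1,2),K,D).reshape(-1,2)
    R=cv2.Rodrigues(np.array(d['rvec'],float))[0];t=np.array(d['tvec'],float).ravel()
    c=-R.T@t
    r=np.c_[p,np.ones(len(p))]@R
    s=(np.atleast_1d(z)-c[2])/r[:,2]
    return c+r*s[:,None]
def proj(d,P):
    return cv2.projectPoints(np.array(P,float).reshape(-1,1,3),np.array(d['rvec'],float),np.array(d['tvec'],float),np.array(d['camera_matrix']),np.array(d['distortion']))[0].reshape(-1,2)
E
python3 - <<'E'
from h import *
for n in ['scene','top']:
    d=snap(n,n+'1.png'); 
    R=cv2.Rodrigues(np.array(d['rvec'],float))[0]; print(n,-R.T@np.array(d['tvec']).ravel(),R[2],d['camera_matrix'])
    np.save(n+'.npy',d,allow_pickle=True)
s=env.observe();print({k:np.round(v,3) for k,v in s.items()})
E
```

```text
scene [1.21067369 1.04821631 1.06712563] [-0.46291537 -0.59624218 -0.65589985] [[498.27398113   0.         276.0938143 ]
 [  0.         498.27398113 204.1496086 ]
 [  0.           0.           1.        ]]
top [0.30398459 0.13481958 1.62439832] [ 0.11489798 -0.00368887 -0.99337045] [[525.68019929   0.         277.53630029]
 [  0.         525.68019929 211.99104495]
 [  0.           0.           1.        ]]
{'time_s': np.float64(0.1), 'q': array([ 59.8  ,  21.838,  74.382,  -0.   ,  83.857, -12.336]), 'qvel': array([-0.04 , -0.156, -0.067, -0.06 ,  0.141,  0.084]), 'joint_efforts': array([ 3.0000e-03, -4.4922e+01, -2.3166e+01, -0.0000e+00,  4.0000e-03,
       -0.0000e+00]), 'position': array([0.169, 0.523, 0.404]), 'tool_rot': array([[ 0.307,  0.952, -0.001],
       [ 0.952, -0.307, -0.001],
       [-0.001, -0.   , -1.   ]]), 'ft_force': array([0.   , 0.182, 0.707]), 'wrist_torque': array([-0.035, -0.018, -0.022]), 'grip_width': np.float64(0.086)}
```

View pics/scene1.png

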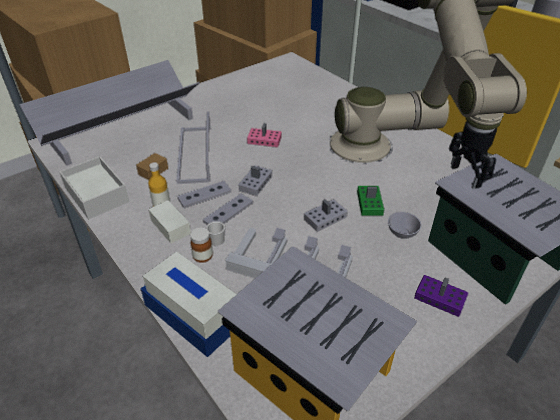

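View pics/top1.png

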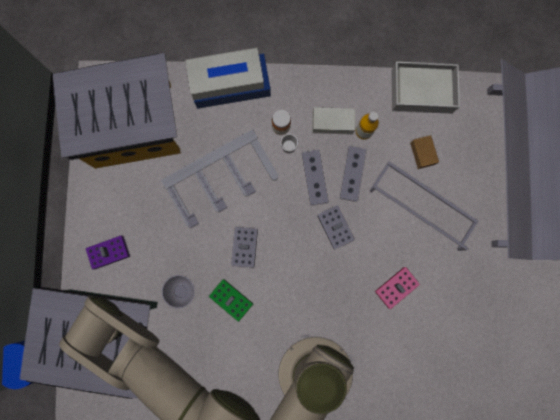

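The scene shows two steel cassettes (top view about (244,247) and (336,227)) and two plates ((315,178), (353,174)). The rack is at about (220,180) and the stand at about (425,205). The green, pink and purple boxes are look-alikes.

Run:
```python
from h import *
im=cv2.imread('pics/top1.png')
c=im[120:275,150:300]; c=cv2.resize(c,None,fx=3.8,fy=3.8,interpolation=cv2.INTER_CUBIC)
c=cv2.convertScaleAbs(c,alpha=1.5)
for i in range(0,150,10):
    cv2.putText(c,str(150+i),(int(i*3.8),8),0,.3,(0,255,255)); cv2.putText(c,str(120+i),(0,int(i*3.8)),0,.3,(0,255,255))
cv2.imwrite('pics/crop1.png',c)
c=im[130:255,295:485]; c=cv2.resize(c,None,fx=4.2,fy=4.2,interpolation=cv2.INTER_CUBIC)
c=cv2.convertScaleAbs(c,alpha=1.5)
for i in range(0,190,10):
    cv2.putText(c,str(295+i),(int(i*4.2),8),0,.3,(0,255,255)); cv2.putText(c,str(130+i),(0,int(i*4.2)),0,.3,(0,255,255))
cv2.imwrite('pics/crop2.png',c)
```

```text
(no output)
```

View pics/crop1.png

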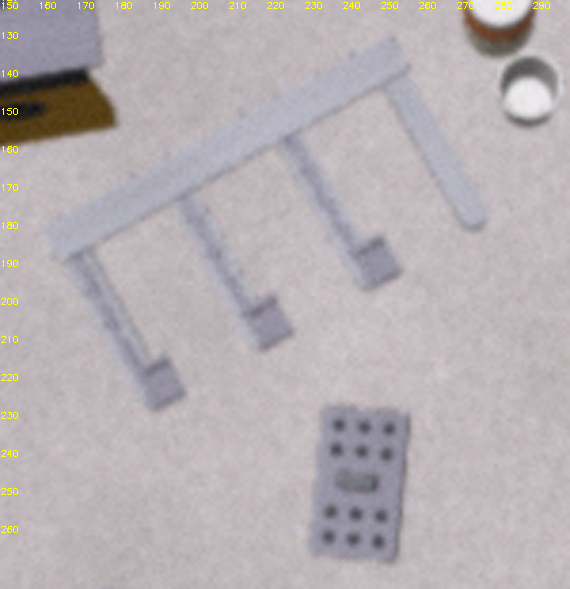

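View pics/crop2.png

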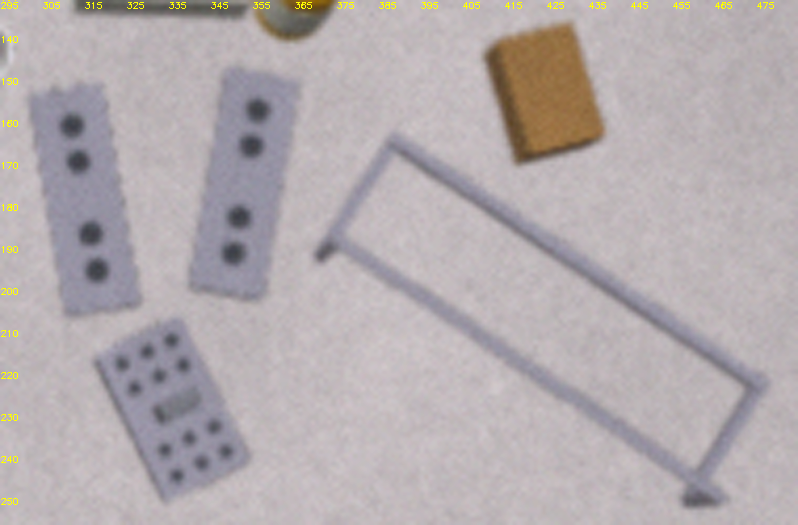

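Run:
```python
from h import *
d=np.load('top.npy',allow_pickle=True).item(); im=d['color'].astype(int)
def dark(box,thr,amin=4):
    x0,y0,x1,y1=box; g=im[y0:y1,x0:x1].mean(2); g=cv2.resize(g,None,fx=4,fy=4,interpolation=cv2.INTER_CUBIC)
    n,l,s,c=cv2.connectedComponentsWithStats((g<thr).astype(np.uint8))
    k=[i for i in range(1,n) if amin*16<s[i,4]<40*16]
    return (c[k]+.5)/4-.5+[x0,y0], s[k,4]/16
for nm,box,z in [('plA',(300,150,331,206),.014),('plB',(338,146,368,202),.014)]:
    c,a=dark(box,85); print(nm,c.round(1).tolist(),a); P=ray(d,c,z); print(P.round(4)); v=P[np.argmin(P[:,0])]-P[np.argmax(P[:,0])]; print(P.mean(0).round(4),np.degrees(np.arctan2(v[1],v[0])))
    print(im[box[1]:box[3],box[0]:box[2]].mean(2).min())
for nm,box in [('cA',(230,226,260,270)),('cB',(317,205,357,250))]:
    c,a=dark(box,95,2); P=ray(d,c,.03); print(nm,c.round(1).tolist(),a.round(1)); print(P[:,:2].round(3).tolist())
print('roof',ray(d,[(167.5,188.5),(258,139),(162,179),(253,129)],.042).round(4))
print('div end',ray(d,[(275,178.5),(267,179.5)],.016).round(4))
hw=[(190.5,222),(218.5,206),(247.5,190)]
print('noses',ray(d,hw,.036).round(4))
print('rail',ray(d,[(372,187),(467,248)],.08).round(4),'rail ends; lip',ray(d,[(389,163),(477,222)],.014).round(4))
```

```text
plA [[311.7, 159.5], [313.2, 168.1], [316.1, 185.2], [317.6, 193.9]] [31.     29.25   31.0625 29.875 ]
[[0.6584 0.0265 0.014 ]
 [0.6312 0.0213 0.014 ]
 [0.5773 0.0112 0.014 ]
 [0.55   0.0061 0.014 ]]
[0.6042 0.0163 0.014 ] -169.30839354291558
43.333333333333336
plB [[355.9, 155.9], [354.3, 164.3], [351.5, 181.3], [350.1, 189.8]] [31.0625 30.625  29.875  30.0625]
[[ 0.6743 -0.1122  0.014 ]
 [ 0.6472 -0.1075  0.014 ]
 [ 0.5929 -0.0989  0.014 ]
 [ 0.5657 -0.0949  0.014 ]]
[ 0.62   -0.1034  0.014 ] 170.93943688568405
43.333333333333336
cA [[238.8, 231.3], [256.6, 232.0], [245.3, 231.8], [251.9, 232.4], [238.2, 237.9], [244.8, 238.4], [251.4, 239.1], [236.7, 254.2], [243.2, 254.8], [249.8, 255.2], [236.0, 260.7], [242.5, 261.5], [249.1, 262.1]] [16.   6.9 17.4 18.4 17.1 17.9 19.8 16.8 16.9 17.5 15.9 17.6 17.1]
[[0.426, 0.245], [0.425, 0.191], [0.425, 0.225], [0.424, 0.205], [0.406, 0.246], [0.405, 0.226], [0.403, 0.206], [0.356, 0.249], [0.355, 0.229], [0.354, 0.209], [0.337, 0.251], [0.335, 0.231], [0.334, 0.211]]
cB [[335.3, 210.7], [329.6, 213.2], [323.6, 216.0], [338.1, 216.4], [332.4, 219.1], [326.6, 222.0], [345.5, 231.1], [339.6, 233.9], [333.8, 236.8], [348.3, 237.0], [342.6, 239.7], [336.6, 242.9]] [20.6 19.1 16.3 19.1 18.2 16.4 17.  15.2 15.8 16.9 16.5 15.8]
[[0.497, -0.048], [0.489, -0.03], [0.48, -0.012], [0.48, -0.057], [0.471, -0.039], [0.462, -0.022], [0.435, -0.08], [0.426, -0.062], [0.417, -0.044], [0.418, -0.089], [0.409, -0.071], [0.399, -0.053]]
roof [[0.5501 0.4672 0.042 ]
 [0.7121 0.1953 0.042 ]
 [0.5791 0.4858 0.042 ]
 [0.7434 0.2117 0.042 ]]
div end [[0.5944 0.1395 0.016 ]
 [0.5906 0.1642 0.016 ]]
noses [[0.4498 0.3927 0.036 ]
 [0.5012 0.3093 0.036 ]
 [0.5528 0.2225 0.036 ]]
rail [[ 0.5655 -0.1512  0.08  ]
 [ 0.3898 -0.4399  0.08  ]] rail ends; lip [[ 0.6547 -0.2171  0.014 ]
 [ 0.4758 -0.4979  0.014 ]]
```

step_arm --increments '[{"x": -1.87,"y": 4.1},{"x": -1.87,"y": 4.1},{"x": -1.87,"y": 4.1},{"x": -1.87,"y": 4.1},{"x": -1.87,"y": 4.1},{"x": -1.87,"y": 4.1},{"x": -1.87,"y": 4.1},{"x": -1.87,"y": 4.1},{"x": -1.87,"y": 4.1},{"wz": 0.12},{"wz": 0.12},{"wz": 0.12},{"wz": 0.12},{"wz": 0.12},{"wz": 0.115},{},{}]'

```text
invalid input at $.increments[0]: expected keys x, y, z, wx, wy, wz, gripper
```

```bash
cat >> h.py <<'E'
def go(P,yaw,grip=None,lead=None):
    """print tool-frame deltas: translate first (current axes), then yaw (deg, world) for tool z down"""
    s=env.observe(); R=np.array(s['tool_rot']); p=np.array(s['position'])
    y0=np.degrees(np.arctan2(R[1,0],R[0,0])); dy=(yaw-y0+90)%180-90
    t=R.T@(np.array(P)-p)*100
    print('t',round(s['time_s'],1),'pos',p.round(4),'yaw',round(y0,2),'q',np.round(s['q'],1),'F',np.round(s['ft_force'],1),'grip',round(s['grip_width'],4))
    print('shift cm',t.round(2),'norm',np.linalg.norm(t).round(1),'wz',round(-np.radians(dy),4))
E
python3 - <<'E'
from h import *
d=snap('wrist','w1.png'); np.save('w1.npy',d,allow_pickle=True)
go([.38,.228,.33],-3.6)
R=cv2.Rodrigues(np.array(d['rvec'],float))[0]; print(-R.T@np.array(d['tvec']).ravel(),R[2])
E
```

```text
t 0.1 pos [0.1687 0.5234 0.4043] yaw 72.14 q [ 59.8  21.8  74.4   0.   83.9 -12.3] F [ 1.   0.  -0.2] grip 0.0857
shift cm [-21.63  29.18   7.44] norm 37.1 wz 1.3219
[0.10264134 0.54288234 0.37412458] [ 0.25932096 -0.08603322 -0.96195162]
```

View pics/w1.png

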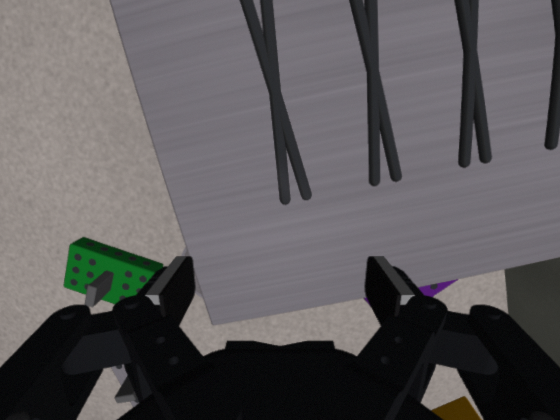

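step_arm --increments '[{"x": -1.87,"y": 4.1,"z": 0,"wx": 0,"wy": 0,"wz": 0,"gripper": 8.5},{"x": -1.87,"y": 4.1,"z": 0,"wx": 0,"wy": 0,"wz": 0,"gripper": 8.5},{"x": -1.87,"y": 4.1,"z": 0,"wx": 0,"wy": 0,"wz": 0,"gripper": 8.5},{"x": -1.87,"y": 4.1,"z": 0,"wx": 0,"wy": 0,"wz": 0,"gripper": 8.5},{"x": -1.87,"y": 4.1,"z": 0,"wx": 0,"wy": 0,"wz": 0,"gripper": 8.5},{"x": -1.87,"y": 4.1,"z": 0,"wx": 0,"wy": 0,"wz": 0,"gripper": 8.5},{"x": -1.87,"y": 4.1,"z": 0,"wx": 0,"wy": 0,"wz": 0,"gripper": 8.5},{"x": -1.87,"y": 4.1,"z": 0,"wx": 0,"wy": 0,"wz": 0,"gripper": 8.5},{"x": -1.87,"y": 4.1,"z": 0,"wx": 0,"wy": 0,"wz": 0,"gripper": 8.5},{"x": 0,"y": 0,"z": 0,"wx": 0,"wy": 0,"wz": 0.12,"gripper": 8.5},{"x": 0,"y": 0,"z": 0,"wx": 0,"wy": 0,"wz": 0.12,"gripper": 8.5},{"x": 0,"y": 0,"z": 0,"wx": 0,"wy": 0,"wz": 0.12,"gripper": 8.5},{"x": 0,"y": 0,"z": 0,"wx": 0,"wy": 0,"wz": 0.12,"gripper": 8.5},{"x": 0,"y": 0,"z": 0,"wx": 0,"wy": 0,"wz": 0.12,"gripper": 8.5},{"x": 0,"y": 0,"z": 0,"wx": 0,"wy": 0,"wz": 0.115,"gripper": 8.5},{"x": 0,"y": 0,"z": 0,"wx": 0,"wy": 0,"wz": 0,"gripper": 8.5},{"x": 0,"y": 0,"z": 0,"wx": 0,"wy": 0,"wz": 0,"gripper": 8.5}]'

```text
time_s: 1.85
position: [0.4683, 0.2501, 0.4046]
tool_rot: [[0.854, 0.52, -0.0], [0.52, -0.854, -0.0], [-0.0, -0.0, -1.0]]
ft_force: [0.8, -0.2, 1.2]
grip_width: 0.0848
```

Run:
```python
from h import *
d=snap('wrist','w2.png'); np.save('w2.npy',d,allow_pickle=True)
go([.38,.228,.33],-3.6)
```

```text
t 1.9 pos [0.4683 0.2501 0.4046] yaw 31.33 q [ 15.3  19.9  77.4   0.   82.8 -16. ] F [0.7 1.1 1. ] grip 0.0843
shift cm [-8.69 -2.7   7.46] norm 11.8 wz 0.6096
```

View pics/w2.png

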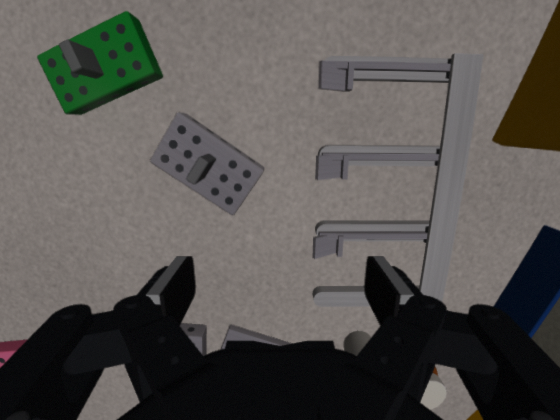

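Wrist view: cassette A at (207,165), the rack's noses at (335,75), (330,165) and (327,245), and the free right divider at (340,296). I'll zoom in on the rack.

Run:
```python
from h import *
im=cv2.imread('pics/w2.png')
c=im[45:312,305:485]; c=cv2.resize(c,None,fx=2.2*1.9/1.9,fy=2.2,interpolation=cv2.INTER_CUBIC)
c=cv2.resize(im[45:312,305:485],None,fx=4,fy=2.24,interpolation=cv2.INTER_CUBIC)
c=cv2.convertScaleAbs(c,alpha=1.5)
for i in range(0,180,10): cv2.putText(c,str(305+i),(i*4,8),0,.3,(0,0,255))
for i in range(0,267,5): cv2.putText(c,str(45+i),(0,int(i*2.24)+3),0,.28,(0,0,255))
cv2.imwrite('pics/crop3.png',c)
```

```text
(no output)
```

View pics/crop3.png

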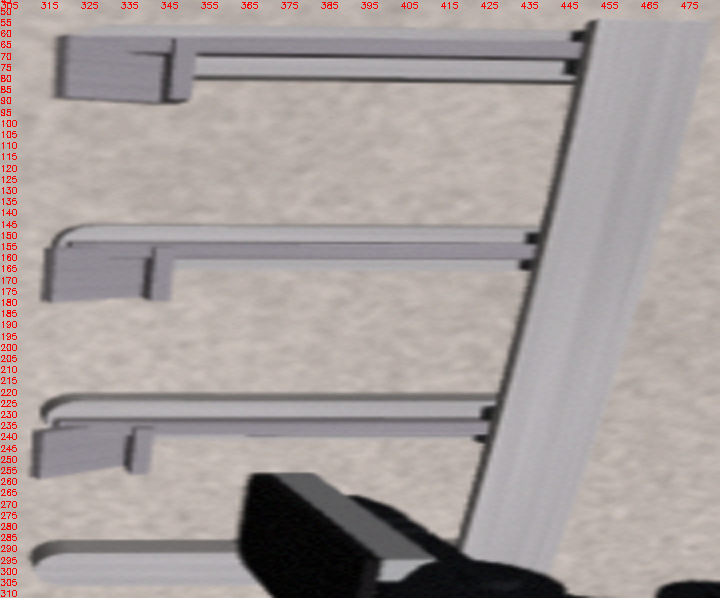

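Run:
```python
from h import *
d=np.load('w2.npy',allow_pickle=True).item()
f=lambda c:[(305+a/4-.3,45+b/2.24-.3) for a,b in c]
E=[(62+100,(400,30),(560,31)),(138,(250,78),(520,79)),(62,(150,226),(500,227)),(38,(210,271),(480,270)),(-38,(100,402),(440,402)),(-138,(100,553),(230,553)),(-162,(80,583),(230,583))]
for Y,a,b in E:
    P=ray(d,f([a,b]),.016); v=P[1]-P[0]; print(Y,P[:,:2].round(4).tolist(),np.degrees(np.arctan2(v[1],v[0])).round(2))
P=ray(d,f([(595,22),(460,540)]),.042); v=P[0]-P[1]; print('roof',P.round(4),np.degrees(np.arctan2(v[1],v[0]))-90)
T=ray(d,f([(33,568)]),.016);print('tip',T)
for yaw in [30.5,31,31.5]:
    c,s=np.cos(np.radians(yaw)),np.sin(np.radians(yaw))
    print(yaw,'roof x-105',[(p[0]*c+p[1]*s-.105).round(4) for p in P],'tip x+32',(T[0,0]*c+T[0,1]*s+.032).round(4))
    print([(np.mean([-q[0]*s+q[1]*c for q in ray(d,f([a,b]),.016)])-Y/1000).round(4) for Y,a,b in E])
```

```text
162 [[0.5131, 0.4481], [0.5528, 0.4731]] 32.27
138 [[0.4899, 0.4061], [0.5573, 0.4484]] 32.08
62 [[0.5077, 0.3288], [0.5998, 0.3854]] 31.56
38 [[0.5373, 0.3185], [0.6093, 0.3636]] 32.1
-38 [[0.5509, 0.2375], [0.6471, 0.296]] 31.31
-138 [[0.6072, 0.1549], [0.6466, 0.1785]] 31.0
-162 [[0.6134, 0.1331], [0.6596, 0.1608]] 30.95
roof [[0.5496 0.4695 0.042 ]
 [0.6914 0.2337 0.042 ]] 31.017424748707967
tip [[0.59302447 0.13364442 0.016     ]]
30.5 roof x-105 [np.float64(0.6068), np.float64(0.6093)] tip x+32 0.6108
[np.float64(-0.0356), np.float64(-0.0356), np.float64(-0.0353), np.float64(-0.0351), np.float64(-0.0361), np.float64(-0.0366), np.float64(-0.0344)]
31 roof x-105 [np.float64(0.6079), np.float64(0.608)] tip x+32 0.6092
[np.float64(-0.0417), np.float64(-0.0414), np.float64(-0.0411), np.float64(-0.0409), np.float64(-0.0418), np.float64(-0.042), np.float64(-0.0398)]
31.5 roof x-105 [np.float64(0.6089), np.float64(0.6066)] tip x+32 0.6075
[np.float64(-0.0477), np.float64(-0.0473), np.float64(-0.0468), np.float64(-0.0467), np.float64(-0.0475), np.float64(-0.0474), np.float64(-0.0453)]
```

```bash
cat >> h.py <<'E'
def holes(d,box,thr,z,amin,amax):
    x0,y0,x1,y1=box; g=d['color'][y0:y1,x0:x1].astype(float).mean(2); g=cv2.resize(g,None,fx=4,fy=4,interpolation=cv2.INTER_CUBIC)
    n,l,s,c=cv2.connectedComponentsWithStats((g<thr).astype(np.uint8))
    k=[i for i in range(1,n) if amin*16<s[i,4]<amax*16 and s[i,0]>0 and s[i,1]>0 and s[i,0]+s[i,2]<g.shape[1] and s[i,1]+s[i,3]<g.shape[0]]
    return (c[k]+.5)/4-.5+[x0,y0], s[k,4]/16, ray(d,(c[k]+.5)/4-.5+[x0,y0],z)[:,:2] if k else None
def pose(P):
    r=cv2.minAreaRect((P*1000).astype(np.float32)); b=cv2.boxPoints(r)/1000
    e=[b[1]-b[0],b[2]-b[1]]; v=max(e,key=np.linalg.norm)
    return b.mean(0), (np.degrees(np.arctan2(v[1],v[0]))+90)%180-90, [np.linalg.norm(x).round(4) for x in e]
E
python3 - <<'E'
from h import *
d=np.load('w2.npy',allow_pickle=True).item()
c,a,P=holes(d,(150,112,264,216),70,.03,15,90); print(len(c),a.round(0),c.round(0).tolist())
print(pose(P))
d=np.load('top.npy',allow_pickle=True).item()
c,a,P=holes(d,(230,226,255,270),95,.03,9,40); print(len(c),pose(P))
c,a,P=holes(d,(317,205,357,250),95,.03,9,25); print(len(c),pose(P))
E
```

```text
12 [60. 58. 59. 57. 54. 54. 53. 52. 54. 53. 52. 52.] [[181.0, 129.0], [196.0, 139.0], [173.0, 144.0], [187.0, 154.0], [165.0, 158.0], [232.0, 164.0], [179.0, 168.0], [246.0, 174.0], [223.0, 178.0], [237.0, 187.0], [215.0, 191.0], [229.0, 200.0]]
(array([0.37948132, 0.22404623], dtype=float32), np.float32(-3.5269165), [np.float32(0.0902), np.float32(0.0401)])
12 (array([0.37997207, 0.22773941], dtype=float32), np.float32(-3.7082214), [np.float32(0.0904), np.float32(0.0403)])
12 (array([ 0.44846967, -0.05065906], dtype=float32), np.float32(26.743073), [np.float32(0.0402), np.float32(0.0909)])
```

step_arm --increments '[{"x": -2.96,"y": -0.82,"z": 2.49,"wx": 0,"wy": 0,"wz": 0,"gripper": 5},{"x": -2.96,"y": -0.82,"z": 2.49,"wx": 0,"wy": 0,"wz": 0,"gripper": 5},{"x": -2.95,"y": -0.82,"z": 2.48,"wx": 0,"wy": 0,"wz": 0,"gripper": 5},{"x": 0,"y": 0,"z": 0,"wx": 0,"wy": 0,"wz": 0.122,"gripper": 5},{"x": 0,"y": 0,"z": 0,"wx": 0,"wy": 0,"wz": 0.122,"gripper": 5},{"x": 0,"y": 0,"z": 0,"wx": 0,"wy": 0,"wz": 0.122,"gripper": 5},{"x": 0,"y": 0,"z": 0,"wx": 0,"wy": 0,"wz": 0.122,"gripper": 5},{"x": 0,"y": 0,"z": 0,"wx": 0,"wy": 0,"wz": 0.122,"gripper": 5},{"x": 0,"y": 0,"z": 0,"wx": 0,"wy": 0,"wz": 0,"gripper": 5},{"x": 0,"y": 0,"z": 0,"wx": 0,"wy": 0,"wz": 0,"gripper": 5}]'

```text
time_s: 2.9
position: [0.3797, 0.2252, 0.3302]
tool_rot: [[0.998, -0.062, 0.0], [-0.062, -0.998, -0.0], [0.0, -0.0, -1.0]]
ft_force: [0.8, 0.1, 0.4]
grip_width: 0.0501
```

Run:
```python
from h import *
d=snap('wrist','w3.png'); np.save('w3.npy',d,allow_pickle=True)
print(proj(d,[[.3797,.225,.07],[.3797,.225,.03]]))
go([.3797,.225,.212],-3.6)
```

```text
[[279.52039457 212.24958626]
 [279.52436232 200.46702029]]
t 3.0 pos [0.3797 0.2252 0.3301] yaw -3.56 q [15.2 15.6 97.7 -0.  66.7 18.8] F [-0.2  0.1 -0.4] grip 0.0498
shift cm [ 0.    0.02 11.81] norm 11.8 wz 0.0006
```

View pics/w3.png

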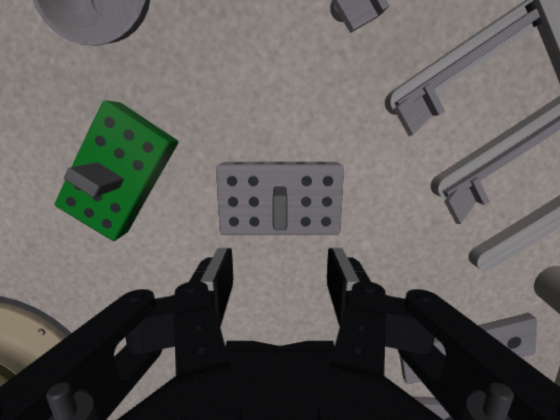

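Wrist view 2: the cassette is centred at (280,201) where predicted, square to the jaws. Descend and grip.

step_arm --increments '[{"x": 0,"y": 0,"z": 3.9,"wx": 0,"wy": 0,"wz": 0,"gripper": 5},{"x": 0,"y": 0,"z": 3.9,"wx": 0,"wy": 0,"wz": 0,"gripper": 5},{"x": 0,"y": 0,"z": 2.5,"wx": 0,"wy": 0,"wz": 0,"gripper": 5},{"x": 0,"y": 0,"z": 1.5,"wx": 0,"wy": 0,"wz": 0,"gripper": 5},{"x": 0,"y": 0,"z": 0,"wx": 0,"wy": 0,"wz": 0,"gripper": 3},{"x": 0,"y": 0,"z": 0,"wx": 0,"wy": 0,"wz": 0,"gripper": 0.6},{"x": 0,"y": 0,"z": 0,"wx": 0,"wy": 0,"wz": 0,"gripper": 0.6},{"x": 0,"y": 0,"z": 0,"wx": 0,"wy": 0,"wz": 0,"gripper": 0.6},{"x": 0,"y": 0,"z": 0,"wx": 0,"wy": 0,"wz": 0,"gripper": 0.6},{"x": 0,"y": 0,"z": 0,"wx": 0,"wy": 0,"wz": 0,"gripper": 0.6},{"x": 0,"y": 0,"z": 0,"wx": 0,"wy": 0,"wz": 0,"gripper": 0.6}]' --newtons 40

```text
time_s: 4.05
position: [0.3798, 0.2253, 0.213]
tool_rot: [[0.998, -0.066, 0.002], [-0.066, -0.998, 0.001], [0.002, -0.001, -1.0]]
ft_force: [-1.6, -0.1, 6.9]
grip_width: 0.0114
```

```bash
cat >> h.py <<'E'
YAW=31.2;C,S=np.cos(np.radians(YAW)),np.sin(np.radians(YAW));X0,Y0=.6082,-.0435
def rk(x,y,z): X,Y=X0+x,Y0+y; return [X*C-Y*S,X*S+Y*C,z]
E
python3 - <<'E'
from h import *
print(rk(-.115,0,0)); go(rk(-.115,0,.212),31.2)
E
```

```text
[np.float64(0.444399828018893), np.float64(0.21828257570584575), 0]
t 4.0 pos [0.3798 0.2253 0.213 ] yaw -3.76 q [ 15.2  26.4 106.5   0.   47.   19. ] F [-1.6 -0.1  6.9] grip 0.0114
shift cm [6.49 0.28 0.11] norm 6.5 wz -0.6102
```

step_arm --increments '[{"x": 0,"y": 0,"z": -0.3,"wx": 0,"wy": 0,"wz": 0,"gripper": 0.6},{"x": 1.6,"y": 0.07,"z": 0,"wx": 0,"wy": 0,"wz": 0,"gripper": 0.6},{"x": 1.6,"y": 0.07,"z": 0,"wx": 0,"wy": 0,"wz": 0,"gripper": 0.6},{"x": 1.6,"y": 0.07,"z": 0,"wx": 0,"wy": 0,"wz": 0,"gripper": 0.6},{"x": 1.69,"y": 0.07,"z": 0,"wx": 0,"wy": 0,"wz": 0,"gripper": 0.6},{"x": 0,"y": 0,"z": 0,"wx": 0,"wy": 0,"wz": -0.1,"gripper": 0.6},{"x": 0,"y": 0,"z": 0,"wx": 0,"wy": 0,"wz": -0.1,"gripper": 0.6},{"x": 0,"y": 0,"z": 0,"wx": 0,"wy": 0,"wz": -0.1,"gripper": 0.6},{"x": 0,"y": 0,"z": 0,"wx": 0,"wy": 0,"wz": -0.1,"gripper": 0.6},{"x": 0,"y": 0,"z": 0,"wx": 0,"wy": 0,"wz": -0.1,"gripper": 0.6},{"x": 0,"y": 0,"z": 0,"wx": 0,"wy": 0,"wz": -0.11,"gripper": 0.6},{"x": 0,"y": 0,"z": 0.3,"wx": 0,"wy": 0,"wz": 0,"gripper": 0.6},{"x": 0,"y": 0,"z": 0,"wx": 0,"wy": 0,"wz": 0,"gripper": 0.6},{"x": 0,"y": 0,"z": 0,"wx": 0,"wy": 0,"wz": 0,"gripper": 0.6}]'

```text
time_s: 5.45
position: [0.4441, 0.2181, 0.213]
tool_rot: [[0.857, 0.515, 0.0], [0.515, -0.857, -0.0], [0.0, 0.0, -1.0]]
ft_force: [-4.4, -1.7, 9.6]
grip_width: 0.0118
```

Run:
```python
from h import *
d=snap('wrist','w4.png'); t=snap('top','t2.png'); np.save('w4.npy',d,allow_pickle=True); np.save('t2.npy',t,allow_pickle=True)
go(rk(-.115,0,.212),31.2)
w=d['color']; c=cv2.resize(t['color'][150:280,150:300],None,fx=3.2,fy=3.2,interpolation=cv2.INTER_CUBIC)
cv2.imwrite('pics/v4.png',np.hstack([cv2.resize(w,None,fx=.7,fy=1)[:416,:], cv2.resize(c,(408,416))]))
```

```text
t 5.5 pos [0.444  0.2181 0.213 ] yaw 31.01 q [ 12.4  30.   98.2  -0.   51.7 -18.6] F [-2.7 -1.5  8.8] grip 0.0114
shift cm [0.04 0.01 0.1 ] norm 0.1 wz -0.0033
```

View pics/v4.png

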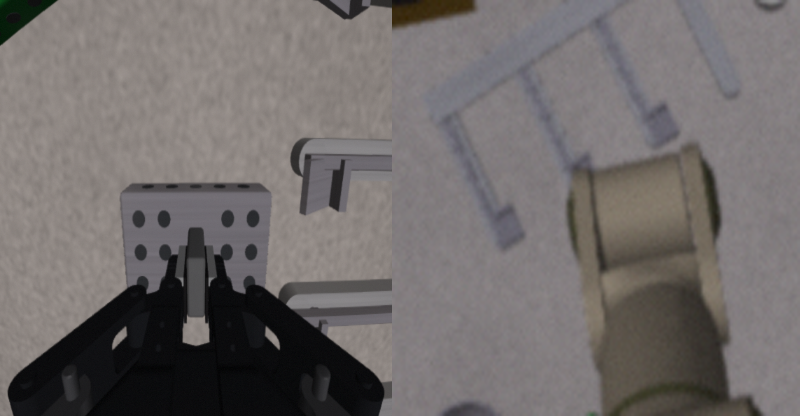

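Run:
```python
from h import *
d=np.load('w4.npy',allow_pickle=True).item()
def rf(P): P=np.atleast_2d(P); return np.c_[P[:,0]*C+P[:,1]*S-X0, -P[:,0]*S+P[:,1]*C-Y0]
c,a,P=holes(d,(175,190,385,295),60,.03,40,300); 
for i in range(len(c)): print(c[i].round(1),a[i].round(0),(rf(P[i])*1000).round(1))
g=d['color'].astype(float).mean(2)
for col in [500,530,550]:
    print(col,[int(x) for x in g[130:180,col-2:col+3].mean(1)])
print([int(x) for x in g[178:200,220:240].mean(1)],[int(x) for x in g[178:200,340:360].mean(1)])
print([int(x) for x in g[270:340,545:555].mean(1)])
```

```text
[324.7 218.3] 218.0 [[-91.3  19.3]]
[360.9 218.2] 216.0 [[-71.2  19.3]]
[197.9 218.6] 206.0 [[-161.7   19.3]]
[233.9 218.5] 218.0 [[-141.6   19.3]]
[200.7 252. ] 192.0 [[-161.7   -0.9]]
[358.3 251.7] 197.0 [[-71.2  -0.9]]
500 [136, 137, 137, 135, 134, 134, 134, 132, 121, 114, 127, 129, 130, 130, 131, 133, 133, 135, 136, 135, 135, 135, 134, 128, 93, 82, 100, 106, 105, 97, 100, 107, 108, 108, 108, 108, 108, 109, 107, 105, 106, 112, 114, 114, 114, 116, 116, 117, 118, 120]
530 [135, 134, 132, 128, 126, 124, 123, 123, 118, 110, 117, 126, 129, 130, 130, 130, 131, 133, 135, 135, 135, 135, 134, 131, 116, 82, 90, 104, 105, 106, 107, 107, 109, 109, 108, 108, 108, 108, 108, 95, 97, 126, 129, 126, 126, 127, 130, 129, 130, 132]
550 [134, 134, 135, 135, 135, 134, 132, 131, 128, 112, 108, 122, 127, 129, 129, 129, 129, 131, 132, 134, 134, 134, 135, 131, 117, 88, 91, 102, 104, 106, 106, 108, 109, 110, 110, 108, 107, 108, 109, 100, 91, 114, 127, 127, 125, 126, 128, 129, 130, 132]
[137, 138, 138, 138, 127, 97, 73, 68, 67, 68, 72, 74, 76, 83, 96, 108, 112, 113, 114, 116, 115, 114] [136, 136, 136, 135, 119, 89, 62, 44, 38, 50, 66, 75, 77, 86, 99, 109, 112, 113, 113, 113, 114, 114]
[134, 134, 133, 131, 131, 131, 132, 132, 123, 93, 81, 81, 81, 80, 80, 81, 81, 81, 81, 81, 86, 118, 126, 128, 127, 126, 128, 131, 131, 131, 129, 128, 128, 128, 121, 84, 70, 70, 71, 72, 73, 74, 77, 94, 106, 107, 108, 110, 111, 110, 109, 109, 108, 112, 130, 132, 131, 130, 131, 131, 132, 132, 133, 132, 131, 129, 129, 129, 129, 130]
```

Run:
```python
from h import *
d=np.load('w4.npy',allow_pickle=True).item()
def rf(P): P=np.atleast_2d(P); return np.c_[P[:,0]*C+P[:,1]*S-X0, -P[:,0]*S+P[:,1]*C-Y0]
print(rf(ray(d,[(550,290.5),(480,290.5),(550,278.6)],[.016,.016,0]))*1000, rf(ray(d,[(550,139.5),(530,139),(550,139.5)],[.016,.016,0]))*1000)
g=d['color'].astype(float).mean(2)
for c in (460,500): print([int(x) for x in g[274:300,c-3:c+4].mean(1)])
print(rf(ray(d,[(230,192)],.03))*1000)
```

```text
[[ 69.50158099 -37.92845412]
 [ 17.87370195 -36.33967494]
 [ 84.32261834 -37.94151312]] [[42.45126002 62.73930873]
 [29.59998868 62.74742275]
 [57.65376981 62.24911107]]
[142, 142, 141, 140, 138, 137, 130, 106, 87, 84, 85, 84, 84, 84, 84, 84, 85, 85, 88, 108, 125, 129, 130, 131, 133, 134]
[140, 139, 138, 137, 137, 134, 110, 86, 83, 82, 83, 83, 83, 83, 83, 83, 83, 85, 104, 122, 128, 130, 130, 131, 134, 135]
[[-143.01549535   34.28091212]]
```

Run:
```python
from h import *
def rf(P): P=np.atleast_2d(P); return np.c_[P[:,0]*C+P[:,1]*S-X0, -P[:,0]*S+P[:,1]*C-Y0]
def edge(d,cols,r0,r1,z,sgn,nm):
    g=cv2.GaussianBlur(d['color'].astype(np.float32).mean(2),(5,1),1); pts=[]
    for c in cols:
        p=np.diff(g[r0:r1,c])*sgn; i=int(np.argmax(p))
        if 0<i<len(p)-1:
            a,b,e=p[i-1:i+2]; pts.append((c,r0+i+.5+.5*(a-e)/(a-2*b+e)))
    Q=rf(ray(d,pts,z)); k=np.polyfit(Q[:,0],Q[:,1],1); r=Q[:,1]-np.polyval(k,Q[:,0]); m=abs(r)<.001; k=np.polyfit(Q[m,0],Q[m,1],1)
    print(nm,'slope deg',np.degrees(k[0]).round(2),'y mm at x=0,100:',(np.polyval(k,[0,.1])*1000).round(1),m.sum(),len(m),'x',(Q[:,0].min()*1000).round(),(Q[:,0].max()*1000).round())
d=np.load('w4.npy',allow_pickle=True).item()
edge(d,range(470,558),284,298,.016,1,'w4 -38 top')
edge(d,range(470,558),274,286,0,-1,'w4 -38 base')
d=np.load('w2.npy',allow_pickle=True).item()
edge(d,range(330,425),220,230,.016,1,'w2 -38 top')
edge(d,range(330,425),217,223,0,-1,'w2 -38 base')
edge(d,range(325,365),287,296,.016,1,'w2 -138 top')
edge(d,range(325,362),300,310,.016,1,'w2 -162?')
edge(d,range(355,430),163,170,.016,1,'w2 +38 top')
edge(d,range(355,440),77,86,.016,1,'w2 138')
```

```text
w4 -38 top slope deg 0.02 y mm at x=0,100: [-37.9 -37.9] 88 88 x 11.0 75.0
w4 -38 base slope deg 0.15 y mm at x=0,100: [-38.1 -37.8] 88 88 x 21.0 90.0
w2 -38 top slope deg 0.08 y mm at x=0,100: [-37.9 -37.8] 95 95 x -14.0 111.0
w2 -38 base slope deg 0.09 y mm at x=0,100: [-37.9 -37.8] 95 95 x -11.0 119.0
w2 -138 top slope deg 0.02 y mm at x=0,100: [-138.4 -138.4] 40 40 x -15.0 40.0
w2 -162? slope deg 0.17 y mm at x=0,100: [-162.2 -161.9] 32 37 x -14.0 38.0
w2 +38 top slope deg -1.47 y mm at x=0,100: [40.4 37.8] 16 28 x 28.0 107.0
w2 138 slope deg 0.05 y mm at x=0,100: [135.9 136. ] 85 85 x 7.0 106.0
```

step_arm --increments '[{"x": 0,"y": -0.09,"z": -0.06,"wx": 0,"wy": 0,"wz": -0.003,"gripper": 0.6},{"x": 1,"y": 0,"z": 0,"wx": 0,"wy": 0,"wz": 0,"gripper": 0.6},{"x": 1,"y": 0,"z": 0,"wx": 0,"wy": 0,"wz": 0,"gripper": 0.6},{"x": 1,"y": 0,"z": 0,"wx": 0,"wy": 0,"wz": 0,"gripper": 0.6},{"x": 1,"y": 0,"z": 0,"wx": 0,"wy": 0,"wz": 0,"gripper": 0.6},{"x": 1,"y": 0,"z": 0,"wx": 0,"wy": 0,"wz": 0,"gripper": 0.6},{"x": 1,"y": 0,"z": 0,"wx": 0,"wy": 0,"wz": 0,"gripper": 0.6},{"x": 1,"y": 0,"z": 0,"wx": 0,"wy": 0,"wz": 0,"gripper": 0.6},{"x": 1,"y": 0,"z": 0,"wx": 0,"wy": 0,"wz": 0,"gripper": 0.6}]'

```text
time_s: 6.45
position: [0.5115, 0.2604, 0.2131]
tool_rot: [[0.855, 0.519, -0.004], [0.519, -0.855, -0.002], [-0.004, -0.0, -1.0]]
ft_force: [-8.7, -5.8, 9.7]
grip_width: 0.0113
```

Run:
```python
from h import *
go(rk(.066,.0009,.212),31.2)
```

```text
t 6.5 pos [0.5115 0.2604 0.2131] yaw 31.24 q [ 15.2  35.8  85.1  -0.   59.3 -16. ] F [-8.7 -5.8  9.7] grip 0.0113
shift cm [10.18  0.04  0.07] norm 10.2 wz 0.0006
```

step_arm --increments '[{"x": 1,"y": 0.01,"z": 0,"wx": 0,"wy": 0,"wz": 0,"gripper": 0.6},{"x": 1,"y": 0.01,"z": 0,"wx": 0,"wy": 0,"wz": 0,"gripper": 0.6},{"x": 1,"y": 0.01,"z": 0,"wx": 0,"wy": 0,"wz": 0,"gripper": 0.6},{"x": 1,"y": 0.01,"z": 0,"wx": 0,"wy": 0,"wz": 0,"gripper": 0.6},{"x": 1,"y": 0,"z": 0,"wx": 0,"wy": 0,"wz": 0,"gripper": 0.6},{"x": 1,"y": 0,"z": 0,"wx": 0,"wy": 0,"wz": 0,"gripper": 0.6},{"x": 1,"y": 0,"z": 0,"wx": 0,"wy": 0,"wz": 0,"gripper": 0.6},{"x": 1,"y": 0,"z": 0,"wx": 0,"wy": 0,"wz": 0,"gripper": 0.6},{"x": 1,"y": 0,"z": 0,"wx": 0,"wy": 0,"wz": 0,"gripper": 0.6},{"x": 0.7,"y": 0,"z": 0,"wx": 0,"wy": 0,"wz": 0,"gripper": 0.6},{"x": 0.5,"y": 0,"z": 0,"wx": 0,"wy": 0,"wz": 0,"gripper": 0.6},{"x": 0,"y": 0,"z": 0,"wx": 0,"wy": 0,"wz": 0,"gripper": 0.6},{"x": 0,"y": 0,"z": 0,"wx": 0,"wy": 0,"wz": 0,"gripper": 0.6}]'

```text
time_s: 7.75
position: [0.5994, 0.3134, 0.2131]
tool_rot: [[0.855, 0.519, 0.001], [0.519, -0.855, 0.0], [0.001, -0.0, -1.0]]
ft_force: [-1.9, -0.2, 5.8]
grip_width: 0.0115
```

Run:
```python
from h import *
go(rk(.067,.0009,.212),31.2)
d=snap('wrist','w5.png'); np.save('w5.npy',d,allow_pickle=True)
```

```text
t 7.8 pos [0.5994 0.3134 0.2131] yaw 31.27 q [ 17.6  44.   66.4   0.   69.5 -13.7] F [-1.9 -0.2  5.8] grip 0.0115
shift cm [0.02 0.01 0.11] norm 0.1 wz 0.0012
```

View pics/w5.png

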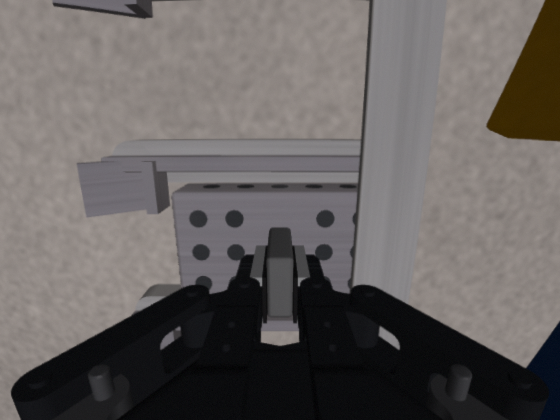

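The catch is down behind cassette A: the nose at (120,185) sits left of its rear edge at (178,240). Release, lift and go to cassette B.

step_arm --increments '[{"x": 0,"y": 0,"z": 0,"wx": 0,"wy": 0,"wz": 0,"gripper": 3},{"x": 0,"y": 0,"z": 0,"wx": 0,"wy": 0,"wz": 0,"gripper": 3},{"x": 0,"y": 0,"z": 0,"wx": 0,"wy": 0,"wz": 0,"gripper": 3},{"x": 0,"y": 0,"z": -1.5,"wx": 0,"wy": 0,"wz": 0,"gripper": 3},{"x": 0,"y": 0,"z": -3.5,"wx": 0,"wy": 0,"wz": 0,"gripper": 3},{"x": 0,"y": 0,"z": -4,"wx": 0,"wy": 0,"wz": 0,"gripper": 5},{"x": 0,"y": 0,"z": -3,"wx": 0,"wy": 0,"wz": 0,"gripper": 5},{"x": -3.53,"y": 2.59,"z": 0,"wx": 0,"wy": 0,"wz": 0.01,"gripper": 5},{"x": -3.53,"y": 2.59,"z": 0,"wx": 0,"wy": 0,"wz": 0.01,"gripper": 5},{"x": -3.53,"y": 2.59,"z": 0,"wx": 0,"wy": 0,"wz": 0.01,"gripper": 5},{"x": -3.53,"y": 2.59,"z": 0,"wx": 0,"wy": 0,"wz": 0.01,"gripper": 5},{"x": -3.53,"y": 2.59,"z": 0,"wx": 0,"wy": 0,"wz": 0.01,"gripper": 5},{"x": -3.53,"y": 2.59,"z": 0,"wx": 0,"wy": 0,"wz": 0.01,"gripper": 5},{"x": -3.53,"y": 2.59,"z": 0,"wx": 0,"wy": 0,"wz": 0.01,"gripper": 5},{"x": -3.53,"y": 2.59,"z": 0,"wx": 0,"wy": 0,"wz": 0.01,"gripper": 5},{"x": -3.53,"y": 2.59,"z": 0,"wx": 0,"wy": 0,"wz": 0,"gripper": 5},{"x": 0,"y": 0,"z": 0,"wx": 0,"wy": 0,"wz": 0,"gripper": 5},{"x": 0,"y": 0,"z": 0,"wx": 0,"wy": 0,"wz": 0,"gripper": 5}]'

```text
time_s: 9.6
position: [0.4348, -0.0452, 0.3337]
tool_rot: [[0.894, 0.448, 0.002], [0.448, -0.894, -0.0], [0.001, 0.001, -1.0]]
ft_force: [-0.1, 0.4, 0.3]
grip_width: 0.0501
```

Run:
```python
from h import *
d=snap('wrist','w6.png'); np.save('w6.npy',d,allow_pickle=True)
q=proj(d,[[.4485,-.0507,.03]])[0];print(q)
c,a,P=holes(d,(200,140,365,245),70,.03,30,130); print(len(c),a.round(),c.round().tolist()); 
if len(c)>3: print(pose(P))
go([.4485,-.0507,.213],26.7)
t=snap('top','t3.png');np.save('t3.npy',t,allow_pickle=True)
c,a,P=holes(t,(230,226,255,270),95,.03,9,40); print('old A place',len(c))
```

```text
[290.14607952 210.26682732]
12 [76. 77. 77. 78. 72. 73. 73. 73. 69. 70. 70. 70.] [[315.0, 193.0], [335.0, 193.0], [242.0, 194.0], [262.0, 194.0], [314.0, 213.0], [334.0, 213.0], [243.0, 214.0], [263.0, 213.0], [333.0, 232.0], [313.0, 232.0], [244.0, 233.0], [264.0, 233.0]]
(array([ 0.44849902, -0.05413139], dtype=float32), np.float32(27.057816), [np.float32(0.0402), np.float32(0.0903)])
t 9.7 pos [ 0.4351 -0.0445  0.3334] yaw 26.73 q [-21.4  14.9  98.    0.   67.  -48.2] F [-0.   1.1  0.2] grip 0.0499
shift cm [ 0.9   1.15 12.05] norm 12.1 wz 0.0005
old A place 0
```

step_arm --increments '[{"x": 0.77,"y": 1.45,"z": 3,"wx": 0,"wy": 0,"wz": -0.0055,"gripper": 5},{"x": 0,"y": 0,"z": 4,"wx": 0,"wy": 0,"wz": 0,"gripper": 5},{"x": 0,"y": 0,"z": 3,"wx": 0,"wy": 0,"wz": 0,"gripper": 5},{"x": 0,"y": 0,"z": 2.05,"wx": 0,"wy": 0,"wz": 0,"gripper": 5},{"x": 0,"y": 0,"z": 0,"wx": 0,"wy": 0,"wz": 0,"gripper": 3},{"x": 0,"y": 0,"z": 0,"wx": 0,"wy": 0,"wz": 0,"gripper": 0.6},{"x": 0,"y": 0,"z": 0,"wx": 0,"wy": 0,"wz": 0,"gripper": 0.6},{"x": 0,"y": 0,"z": 0,"wx": 0,"wy": 0,"wz": 0,"gripper": 0.6},{"x": 0,"y": 0,"z": 0,"wx": 0,"wy": 0,"wz": 0,"gripper": 0.6},{"x": 0,"y": 0,"z": 0,"wx": 0,"wy": 0,"wz": 0,"gripper": 0.6},{"x": 0,"y": 0,"z": 0,"wx": 0,"wy": 0,"wz": 0,"gripper": 0.6}]' --newtons 40

```text
time_s: 10.8
position: [0.4487, -0.0539, 0.2133]
tool_rot: [[0.891, 0.455, 0.003], [0.455, -0.891, -0.0], [0.003, 0.002, -1.0]]
ft_force: [2.7, 4.5, 7.0]
grip_width: 0.0113
```

Run:
```python
from h import *
go(rk(-.115,-.1,.213),31.2)
```

```text
t 10.8 pos [ 0.4487 -0.0539  0.2133] yaw 27.06 q [-2.190e+01  2.700e+01  1.049e+02  1.000e-01  4.790e+01 -4.900e+01] F [2.7 4.5 7. ] grip 0.0113
shift cm [ 12.72 -14.47   0.04] norm 19.3 wz -0.0722
```

step_arm --increments '[{"x": 0,"y": 0,"z": -0.3,"wx": 0,"wy": 0,"wz": 0,"gripper": 0.6},{"x": 0,"y": -1.8,"z": 0,"wx": 0,"wy": 0,"wz": 0,"gripper": 0.6},{"x": 0,"y": -1.8,"z": 0,"wx": 0,"wy": 0,"wz": 0,"gripper": 0.6},{"x": 0,"y": -1.8,"z": 0,"wx": 0,"wy": 0,"wz": 0,"gripper": 0.6},{"x": 0,"y": -1.8,"z": 0,"wx": 0,"wy": 0,"wz": 0,"gripper": 0.6},{"x": 0,"y": -1.8,"z": 0,"wx": 0,"wy": 0,"wz": 0,"gripper": 0.6},{"x": 0,"y": -1.8,"z": 0,"wx": 0,"wy": 0,"wz": 0,"gripper": 0.6},{"x": 0,"y": -1.8,"z": 0,"wx": 0,"wy": 0,"wz": 0,"gripper": 0.6},{"x": 0,"y": -1.87,"z": 0,"wx": 0,"wy": 0,"wz": 0,"gripper": 0.6},{"x": 1.8,"y": 0,"z": 0,"wx": 0,"wy": 0,"wz": 0,"gripper": 0.6},{"x": 1.8,"y": 0,"z": 0,"wx": 0,"wy": 0,"wz": 0,"gripper": 0.6},{"x": 1.8,"y": 0,"z": 0,"wx": 0,"wy": 0,"wz": 0,"gripper": 0.6},{"x": 1.8,"y": 0,"z": 0,"wx": 0,"wy": 0,"wz": 0,"gripper": 0.6},{"x": 1.8,"y": 0,"z": 0,"wx": 0,"wy": 0,"wz": 0,"gripper": 0.6},{"x": 1.8,"y": 0,"z": 0,"wx": 0,"wy": 0,"wz": 0,"gripper": 0.6},{"x": 1.92,"y": 0,"z": 0,"wx": 0,"wy": 0,"wz": -0.07,"gripper": 0.6},{"x": 0,"y": 0,"z": 0.3,"wx": 0,"wy": 0,"wz": 0,"gripper": 0.6},{"x": 0,"y": 0,"z": 0,"wx": 0,"wy": 0,"wz": 0,"gripper": 0.6},{"x": 0,"y": 0,"z": 0,"wx": 0,"wy": 0,"wz": 0,"gripper": 0.6}]'

```text
time_s: 12.7
position: [0.4959, 0.1337, 0.2135]
tool_rot: [[0.856, 0.516, 0.005], [0.516, -0.856, 0.001], [0.005, 0.002, -1.0]]
ft_force: [5.3, 3.8, 4.7]
grip_width: 0.0113
```

Run:
```python
from h import *
def rf(P): P=np.atleast_2d(P); return np.c_[P[:,0]*C+P[:,1]*S-X0, -P[:,0]*S+P[:,1]*C-Y0]
d=snap('wrist','w7.png'); np.save('w7.npy',d,allow_pickle=True)
go(rk(-.115,-.1,.213),31.2)
c,a,P=holes(d,(175,190,385,295),60,.03,40,300)
for i in range(len(c)): print(c[i].round(1),a[i].round(0),(rf(P[i])*1000).round(1))
g=d['color'].astype(float).mean(2); print([int(x) for x in g[270:310,540:555].mean(1)])
```

```text
t 12.8 pos [0.4958 0.1336 0.2135] yaw 31.08 q [  1.8  31.3  95.3   0.   53.2 -29.3] F [5.4 4.1 4.3] grip 0.0113
shift cm [-0.01  0.09  0.05] norm 0.1 wz -0.002
[197.9 216.7] 206.0 [[-160.2  -79.1]]
[233.9 216.6] 220.0 [[-140.2  -79.2]]
[324.9 216.6] 218.0 [[-89.8 -79.3]]
[361.  216.6] 216.0 [[-69.7 -79.4]]
[358.2 250. ] 196.0 [[-69.7 -99.5]]
[200.6 250.2] 195.0 [[-160.3  -99.3]]
[235.5 250.2] 200.0 [[-140.2  -99.3]]
[323.2 250.1] 201.0 [[-89.9 -99.4]]
[134, 133, 133, 134, 135, 137, 138, 139, 130, 95, 81, 80, 80, 80, 80, 80, 81, 80, 80, 80, 86, 116, 125, 127, 126, 126, 127, 130, 130, 130, 129, 127, 127, 127, 125, 123, 122, 126, 129, 130]
```

step_arm --increments '[{"x": 0,"y": 0.07,"z": -0.04,"wx": 0,"wy": 0,"wz": -0.003,"gripper": 0.6},{"x": 1,"y": 0,"z": 0,"wx": 0,"wy": 0,"wz": 0,"gripper": 0.6},{"x": 1,"y": 0,"z": 0,"wx": 0,"wy": 0,"wz": 0,"gripper": 0.6},{"x": 1,"y": 0,"z": 0,"wx": 0,"wy": 0,"wz": 0,"gripper": 0.6},{"x": 1,"y": 0,"z": 0,"wx": 0,"wy": 0,"wz": 0,"gripper": 0.6},{"x": 1,"y": 0,"z": 0,"wx": 0,"wy": 0,"wz": 0,"gripper": 0.6},{"x": 1,"y": 0,"z": 0,"wx": 0,"wy": 0,"wz": 0,"gripper": 0.6},{"x": 1,"y": 0,"z": 0,"wx": 0,"wy": 0,"wz": 0,"gripper": 0.6},{"x": 1,"y": 0,"z": 0,"wx": 0,"wy": 0,"wz": 0,"gripper": 0.6}]'

```text
time_s: 13.65
position: [0.5627, 0.1736, 0.2134]
tool_rot: [[0.855, 0.519, -0.005], [0.519, -0.855, -0.002], [-0.006, -0.001, -1.0]]
ft_force: [-11.1, -7.1, 14.0]
grip_width: 0.0119
```

Run:
```python
from h import *
go(rk(.0667,-.1005,.213),31.2)
```

```text
t 13.7 pos [0.5627 0.1736 0.2134] yaw 31.29 q [  5.7  36.9  82.5  -0.1  60.9 -25.6] F [-11.1  -7.1  14. ] grip 0.0119
shift cm [ 1.036e+01  1.100e-01 -1.000e-02] norm 10.4 wz 0.0015
```

step_arm --increments '[{"x": 1,"y": 0.02,"z": 0,"wx": 0,"wy": 0,"wz": 0,"gripper": 0.6},{"x": 1,"y": 0.02,"z": 0,"wx": 0,"wy": 0,"wz": 0,"gripper": 0.6},{"x": 1,"y": 0.01,"z": 0,"wx": 0,"wy": 0,"wz": 0,"gripper": 0.6},{"x": 1,"y": 0,"z": 0,"wx": 0,"wy": 0,"wz": 0,"gripper": 0.6},{"x": 1,"y": 0,"z": 0,"wx": 0,"wy": 0,"wz": 0,"gripper": 0.6},{"x": 1,"y": 0,"z": 0,"wx": 0,"wy": 0,"wz": 0,"gripper": 0.6},{"x": 1,"y": 0,"z": 0,"wx": 0,"wy": 0,"wz": 0,"gripper": 0.6},{"x": 1,"y": 0,"z": 0,"wx": 0,"wy": 0,"wz": 0,"gripper": 0.6},{"x": 1,"y": 0,"z": 0,"wx": 0,"wy": 0,"wz": 0,"gripper": 0.6},{"x": 0.7,"y": 0,"z": 0,"wx": 0,"wy": 0,"wz": 0,"gripper": 0.6},{"x": 0.5,"y": 0,"z": 0,"wx": 0,"wy": 0,"wz": 0,"gripper": 0.6},{"x": 0,"y": 0,"z": 0,"wx": 0,"wy": 0,"wz": 0,"gripper": 0.6},{"x": 0,"y": 0,"z": 0,"wx": 0,"wy": 0,"wz": 0,"gripper": 0.6}]'

```text
time_s: 14.95
position: [0.6509, 0.2264, 0.2134]
tool_rot: [[0.855, 0.519, -0.001], [0.519, -0.855, -0.001], [-0.002, 0.0, -1.0]]
ft_force: [-5.0, -3.1, 7.2]
grip_width: 0.0112
```

Run:
```python
from h import *
go(rk(.0667,-.1005,.213),31.2)
d=snap('wrist','w8.png'); np.save('w8.npy',d,allow_pickle=True)
```

```text
t 14.9 pos [0.6509 0.2264 0.2134] yaw 31.26 q [  9.4  45.2  63.8  -0.1  71.1 -21.9] F [-5.  -3.1  7.2] grip 0.0112
shift cm [0.09 0.04 0.04] norm 0.1 wz 0.0011
```

View pics/w8.png

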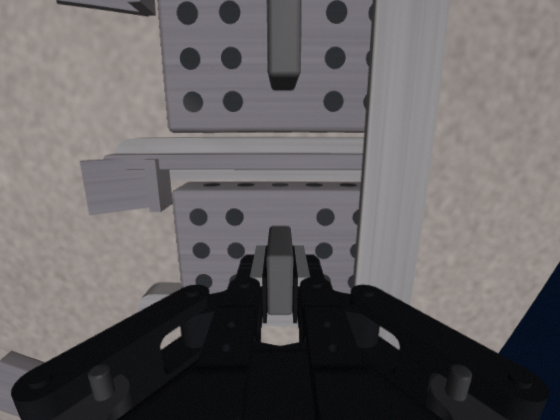

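Cassette B is home too: the nose sits behind its rear edge at about (175,240), and A above it is still latched. Now release and go over plate A.

step_arm --increments '[{"x": 0,"y": 0,"z": 0,"wx": 0,"wy": 0,"wz": 0,"gripper": 3},{"x": 0,"y": 0,"z": 0,"wx": 0,"wy": 0,"wz": 0,"gripper": 3},{"x": 0,"y": 0,"z": 0,"wx": 0,"wy": 0,"wz": 0,"gripper": 3},{"x": 0,"y": 0,"z": -1.5,"wx": 0,"wy": 0,"wz": 0,"gripper": 3},{"x": 0,"y": 0,"z": -4,"wx": 0,"wy": 0,"wz": 0,"gripper": 3},{"x": 0,"y": 0,"z": -4.5,"wx": 0,"wy": 0,"wz": 0,"gripper": 5},{"x": 0,"y": 0,"z": -4.5,"wx": 0,"wy": 0,"wz": 0,"gripper": 8},{"x": -3.1,"y": 3.12,"z": 0,"wx": 0,"wy": 0,"wz": 0,"gripper": 8},{"x": -3.1,"y": 3.12,"z": 0,"wx": 0,"wy": 0,"wz": 0,"gripper": 8},{"x": -3.1,"y": 3.12,"z": 0,"wx": 0,"wy": 0,"wz": 0,"gripper": 8},{"x": -3.1,"y": 3.12,"z": 0,"wx": 0,"wy": 0,"wz": 0,"gripper": 8},{"x": -3.1,"y": 3.12,"z": 0,"wx": 0,"wy": 0,"wz": 0,"gripper": 8},{"x": 0,"y": 0,"z": 0,"wx": 0,"wy": 0,"wz": 0.12,"gripper": 8},{"x": 0,"y": 0,"z": 0,"wx": 0,"wy": 0,"wz": 0.12,"gripper": 8},{"x": 0,"y": 0,"z": 0,"wx": 0,"wy": 0,"wz": 0.12,"gripper": 8},{"x": 0,"y": 0,"z": 0,"wx": 0,"wy": 0,"wz": 0.12,"gripper": 8},{"x": 0,"y": 0,"z": 0,"wx": 0,"wy": 0,"wz": 0.12,"gripper": 8},{"x": 0,"y": 0,"z": 0,"wx": 0,"wy": 0,"wz": 0.12,"gripper": 8},{"x": 0,"y": 0,"z": 0,"wx": 0,"wy": 0,"wz": 0.12,"gripper": 8},{"x": 0,"y": 0,"z": 0,"wx": 0,"wy": 0,"wz": 0.12,"gripper": 8}]'

```text
time_s: 17.0
position: [0.6002, 0.0123, 0.3588]
tool_rot: [[0.913, -0.407, 0.001], [-0.407, -0.913, -0.0], [0.001, -0.0, -1.0]]
ft_force: [-0.5, -0.5, 0.1]
grip_width: 0.0798
```

step_arm --increments '[{"x": 0,"y": 0,"z": 0,"wx": 0,"wy": 0,"wz": 0.12,"gripper": 8},{"x": 0,"y": 0,"z": 0,"wx": 0,"wy": 0,"wz": 0.12,"gripper": 8},{"x": 0,"y": 0,"z": 0,"wx": 0,"wy": 0,"wz": 0.12,"gripper": 8},{"x": 0,"y": 0,"z": 0,"wx": 0,"wy": 0,"wz": 0.12,"gripper": 8},{"x": 0,"y": 0,"z": 0,"wx": 0,"wy": 0,"wz": 0.12,"gripper": 8},{"x": 0,"y": 0,"z": 0,"wx": 0,"wy": 0,"wz": 0.12,"gripper": 8},{"x": 0,"y": 0,"z": 0,"wx": 0,"wy": 0,"wz": 0.12,"gripper": 8},{"x": 0,"y": 0,"z": 0,"wx": 0,"wy": 0,"wz": 0.12,"gripper": 8},{"x": 0,"y": 0,"z": 0,"wx": 0,"wy": 0,"wz": 0,"gripper": 8},{"x": 0,"y": 0,"z": 0,"wx": 0,"wy": 0,"wz": 0,"gripper": 8}]'

```text
time_s: 18.0
position: [0.6003, 0.0122, 0.3583]
tool_rot: [[0.198, -0.98, 0.001], [-0.98, -0.198, -0.0], [0.0, -0.001, -1.0]]
ft_force: [-0.1, 0.0, -1.4]
grip_width: 0.0798
```

Run:
```python
from h import *
go([.604,.013,.36],-79.3)
d=snap('wrist','w9.png'); np.save('w9.npy',d,allow_pickle=True)
for nm,xy,y in (('A',(.604,.013),10.7),('B',(.62,-.107),-9)):
    u=np.array([np.cos(np.radians(y)),np.sin(np.radians(y))])
    print(nm,proj(d,[[*(np.array(xy)+u*s),.014] for s in (-.055,-.028,.028,.055)]).round(0).tolist())
c,a,P=holes(d,(0,0,560,260),60,.014,60,300)
for i in range(len(c)): print(c[i].round(1),a[i].round(0),P[i].round(4))
```

```text
t 18.0 pos [0.6003 0.0122 0.3583] yaw -78.57 q [-10.1  28.8  70.4  -0.   80.7  68.5] F [-0.1  0.  -1.4] grip 0.0798
shift cm [-0.   -0.38 -0.17] norm 0.4 wz 0.0127
A [[277.0, 236.0], [277.0, 213.0], [278.0, 163.0], [278.0, 138.0]]
B [[365.0, 239.0], [375.0, 218.0], [397.0, 173.0], [408.0, 149.0]]
[82.5 74.9] 73.0 [0.6818 0.2326]
[65.3 82.8] 71.0 [0.6709 0.2507]
[232.3  92.4] 83.0 [0.6931 0.0778]
[48.6 90.8] 72.0 [0.6598 0.2687]
[105.7 124.4] 62.0 [0.6366 0.2052]
[ 88.9 131.6] 64.0 [0.6257 0.2232]
[278.2 137.7] 214.0 [0.6581 0.023 ]
[ 72.4 138.8] 63.0 [0.6147 0.2413]
[408.  149.7] 205.0 [ 0.6742 -0.1161]
[ 98.2 150.2] 63.0 [0.6078 0.2122]
[ 81.8 157.1] 61.0 [0.5967 0.2303]
[278.1 163.8] 195.0 [0.6311 0.0178]
[396.6 173.5] 191.0 [ 0.647  -0.1117]
[277.5 212.9] 176.0 [0.5768 0.0075]
[375.1 218.5] 166.0 [ 0.5924 -0.103 ]
[277.2 235.9] 164.0 [0.5497 0.0024]
[364.9 239.6] 156.0 [ 0.5652 -0.0987]
```

View pics/w9.png

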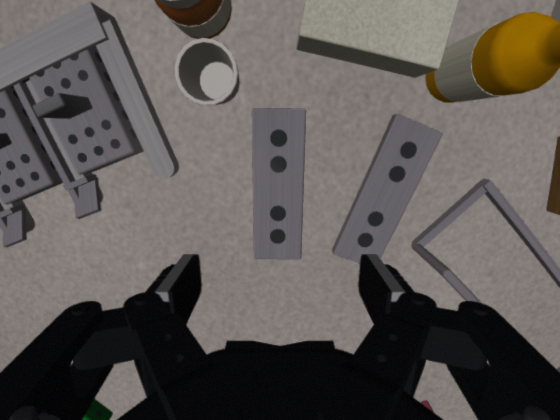

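step_arm --increments '[{"x": 3.53,"y": 2.24,"z": -0.77,"wx": 0,"wy": 0,"wz": 0,"gripper": 8},{"x": 3.53,"y": 2.24,"z": -0.77,"wx": 0,"wy": 0,"wz": 0,"gripper": 8},{"x": 3.53,"y": 2.24,"z": -0.77,"wx": 0,"wy": 0,"wz": 0,"gripper": 8},{"x": 3.53,"y": 2.24,"z": -0.77,"wx": 0,"wy": 0,"wz": 0,"gripper": 8},{"x": 3.53,"y": 2.24,"z": -0.77,"wx": 0,"wy": 0,"wz": 0,"gripper": 8},{"x": 3.53,"y": 2.24,"z": -0.77,"wx": 0,"wy": 0,"wz": 0,"gripper": 8},{"x": 3.53,"y": 2.24,"z": -0.77,"wx": 0,"wy": 0,"wz": 0,"gripper": 8},{"x": 3.53,"y": 2.24,"z": -0.77,"wx": 0,"wy": 0,"wz": 0,"gripper": 8},{"x": 0,"y": 0,"z": 0,"wx": 0,"wy": 0,"wz": 0.125,"gripper": 8},{"x": 0,"y": 0,"z": 0,"wx": 0,"wy": 0,"wz": 0.125,"gripper": 8},{"x": 0,"y": 0,"z": 0,"wx": 0,"wy": 0,"wz": 0.125,"gripper": 8},{"x": 0,"y": 0,"z": 0,"wx": 0,"wy": 0,"wz": 0.125,"gripper": 8},{"x": 0,"y": 0,"z": 0,"wx": 0,"wy": 0,"wz": 0.125,"gripper": 8},{"x": 0,"y": 0,"z": 0,"wx": 0,"wy": 0,"wz": 0.13,"gripper": 8},{"x": 0,"y": 0,"z": 0,"wx": 0,"wy": 0,"wz": 0,"gripper": 8},{"x": 0,"y": 0,"z": 0,"wx": 0,"wy": 0,"wz": 0,"gripper": 8}]'

```text
time_s: 19.65
position: [0.4797, -0.2997, 0.4194]
tool_rot: [[-0.526, -0.85, 0.0], [-0.85, 0.526, -0.0], [0.0, -0.0, -1.0]]
ft_force: [-0.0, 0.9, 0.5]
grip_width: 0.08
```

Run:
```python
from h import *
go([.6197,-.1074,.36],-99.07)
d=snap('wrist','w10.png'); np.save('w10.npy',d,allow_pickle=True)
im=d['color'].copy(); c=cv2.resize(cv2.convertScaleAbs(im[0:300],alpha=1.4),(800,600),interpolation=cv2.INTER_CUBIC)
for i in range(0,560,20): cv2.putText(c,str(i),(int(i/.7),8),0,.3,(0,0,255))
for i in range(0,300,10): cv2.putText(c,str(i),(0,i*2+3),0,.3,(0,0,255))
cv2.imwrite('pics/w10c.png',c)
```

```text
t 19.6 pos [ 0.4797 -0.2997  0.4194] yaw -121.75 q [-44.   22.8  70.2  -0.   86.9  77.8] F [-0.   0.9  0.5] grip 0.08
shift cm [-23.72  -1.79   5.94] norm 24.5 wz -0.3958
```

View pics/w10c.png

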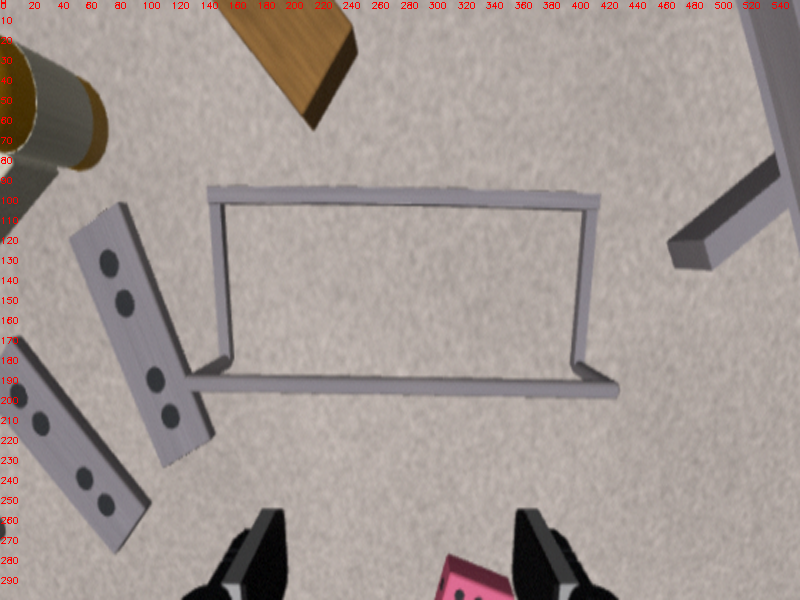

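Run:
```python
from h import *
d=np.load('w10.npy',allow_pickle=True).item()
g=cv2.GaussianBlur(d['color'].astype(np.float32).mean(2),(7,1),2)
def edge(cols,f,z,sgn):
    pts=[]
    for c in cols:
        r0,r1=f(c); p=np.diff(g[r0:r1,c])*sgn; i=int(np.argmax(p))
        if 0<i<len(p)-1:
            a,b,e=p[i-1:i+2]; pts.append((c,r0+i+1-.5+.5*(a-e)/(a-2*b+e)))
    P=ray(d,pts,z)[:,:2]; l=cv2.fitLine((P*1000).astype(np.float32),cv2.DIST_HUBER,0,.01,.01).ravel()
    print('heading',np.degrees(np.arctan2(l[1],l[0])).round(2),'pt',l[2:]); return l,P
for c in (200,300,380): print(c,[int(x) for x in g[88:112,c]],[int(x) for x in g[182:204,c]])
L,P=edge(range(165,395),lambda c:(97,110),0,1)
U,_=edge(range(165,395),lambda c:(88,98),.014,-1)
R1,_=edge(range(165,395),lambda c:(183,191),.075,-1)
R2,_=edge(range(165,395),lambda c:(192,203),.075,1)
for nm,l in (('lip in',L),('lip out',U),('r1',R1),('r2',R2)):
    h=np.radians(148.2); n=np.array([np.cos(h),np.sin(h)]); t=np.array([-np.sin(h),np.cos(h)])
    v=l[:2]; q=l[2:]; k=(-30-q@t)/(v@t) if 0 else 0
    # n-distance at lateral coordinate of mid (world .56,-.36)
    m=np.array([560,-360.])@t; s=(m-q@t)/(v@t); print(nm,((q+s*v)@n).round(1))
print('lip ends lateral',[float(x) for x in (ray(d,[(146.5,97),(420,101)],.014)[:,:2]@t*1000)],'rail ends',[float(x) for x in (ray(d,[(129.5,191),(434,195)],.075)[:,:2]@t*1000)], 'mid lat',m)
B=ray(d,[(217,65),(247,27)],[0,0]);print('soap corner',(B[:,:2]@n*1000).round(),(B[:,:2]@t*1000).round())
```

```text
200 [118, 121, 123, 122, 116, 100, 95, 94, 97, 100, 101, 99, 97, 85, 92, 119, 121, 120, 122, 122, 124, 125, 124, 123] [128, 129, 131, 130, 124, 96, 73, 83, 92, 96, 98, 99, 97, 94, 94, 110, 121, 123, 121, 120, 122, 124]
300 [122, 121, 120, 120, 119, 104, 95, 96, 97, 98, 100, 100, 99, 95, 63, 92, 115, 117, 116, 117, 118, 119, 120, 121] [122, 123, 123, 124, 125, 121, 95, 76, 84, 93, 97, 99, 99, 99, 97, 102, 115, 122, 123, 123, 122, 121]
380 [119, 119, 120, 119, 119, 119, 116, 93, 98, 98, 100, 103, 102, 98, 96, 87, 71, 109, 124, 123, 121, 119, 118, 118] [120, 120, 121, 122, 123, 122, 118, 98, 73, 80, 90, 95, 97, 97, 97, 94, 98, 112, 122, 124, 124, 125]
heading 57.64 pt [ 564.526  -354.6686]
heading 57.72 pt [ 598.12854 -321.2805 ]
heading 57.6 pt [ 488.17264 -298.52347]
heading 57.53 pt [ 470.09976 -306.61053]
lip in -666.6
lip out -677.2
r1 -572.1
r2 -561.1
lip ends lateral [-159.76134604968567, 177.62503663018592] rail ends [-163.97141131399866, 177.9259872596347] mid lat 10.86612399713141
soap corner [-712. -754.] [-74. -35.]
```

step_arm --increments '[{"x": -3.89,"y": -0.14,"z": 0,"wx": 0,"wy": 0,"wz": 0,"gripper": 7.2},{"x": -3.89,"y": -0.14,"z": 0,"wx": 0,"wy": 0,"wz": 0,"gripper": 7.2},{"x": -3.89,"y": -0.14,"z": 0,"wx": 0,"wy": 0,"wz": 0,"gripper": 7.2},{"x": -3.89,"y": -0.14,"z": 0,"wx": 0,"wy": 0,"wz": 0,"gripper": 7.2},{"x": -3.89,"y": -0.14,"z": 0,"wx": 0,"wy": 0,"wz": 0,"gripper": 7.2},{"x": -3.87,"y": -0.16,"z": 0,"wx": 0,"wy": 0,"wz": 0,"gripper": 7.2},{"x": 0,"y": 0,"z": 2,"wx": 0,"wy": 0,"wz": -0.1,"gripper": 7.2},{"x": 0,"y": 0,"z": 3,"wx": 0,"wy": 0,"wz": -0.1,"gripper": 7.2},{"x": 0,"y": 0,"z": 3,"wx": 0,"wy": 0,"wz": -0.1,"gripper": 7.2},{"x": 0,"y": 0,"z": 3,"wx": 0,"wy": 0,"wz": -0.096,"gripper": 7.2},{"x": 0,"y": 0,"z": 0,"wx": 0,"wy": 0,"wz": 0,"gripper": 7.2},{"x": 0,"y": 0,"z": 0,"wx": 0,"wy": 0,"wz": 0,"gripper": 7.2}]'

```text
time_s: 20.9
position: [0.6109, -0.1067, 0.31]
tool_rot: [[-0.163, -0.987, 0.0], [-0.987, 0.163, -0.0], [0.0, -0.0, -1.0]]
ft_force: [0.1, -1.0, 1.3]
grip_width: 0.0719
```

Run:
```python
from h import *
d=snap('wrist','w11.png'); np.save('w11.npy',d,allow_pickle=True)
c,a,P=holes(d,(200,0,360,260),60,.014,100,500)
for i in range(len(c)): print(c[i].round(1),a[i].round(0),P[i].round(4))
go([.6098,-.1058,.18],-99.07)
```

```text
[275.4 134.5] 307.0 [ 0.6741 -0.1156]
[275.8 165.4] 273.0 [ 0.6469 -0.1114]
[276.2 222.8] 240.0 [ 0.5923 -0.1026]
[276.4 249.3] 221.0 [ 0.5651 -0.0982]
t 20.9 pos [ 0.611  -0.1067  0.3109] yaw -99.39 q [-20.8  33.1  70.9  -0.   75.8  78.6] F [0.9 0.  0.6] grip 0.0724
shift cm [-0.07  0.16 13.09] norm 13.1 wz -0.0055
```

step_arm --increments '[{"x": -0.11,"y": 0.14,"z": 4,"wx": 0,"wy": 0,"wz": -0.0055,"gripper": 7.2},{"x": 0,"y": 0,"z": 4,"wx": 0,"wy": 0,"wz": 0,"gripper": 7.2},{"x": 0,"y": 0,"z": 3,"wx": 0,"wy": 0,"wz": 0,"gripper": 7.2},{"x": 0,"y": 0,"z": 1.7,"wx": 0,"wy": 0,"wz": 0,"gripper": 7.2},{"x": 0,"y": 0,"z": 1,"wx": 0,"wy": 0,"wz": 0,"gripper": 7.2},{"x": 0,"y": 0,"z": 0,"wx": 0,"wy": 0,"wz": 0,"gripper": 7.2},{"x": 0,"y": 0,"z": 0,"wx": 0,"wy": 0,"wz": 0,"gripper": 5},{"x": 0,"y": 0,"z": 0,"wx": 0,"wy": 0,"wz": 0,"gripper": 5},{"x": 0,"y": 0,"z": 0,"wx": 0,"wy": 0,"wz": 0,"gripper": 5},{"x": 0,"y": 0,"z": 0,"wx": 0,"wy": 0,"wz": 0,"gripper": 5},{"x": 0,"y": 0,"z": 0,"wx": 0,"wy": 0,"wz": 0,"gripper": 5}]' --newtons 60

```text
time_s: 22.05
position: [0.6099, -0.1053, 0.1745]
tool_rot: [[-0.157, -0.988, 0.004], [-0.988, 0.157, -0.001], [0.001, -0.004, -1.0]]
ft_force: [-1.7, 0.9, 5.9]
grip_width: 0.0543
```

```bash
cat >> h.py <<'E'
SO=np.array([.5623,-.3581,0]); SX=np.array([np.cos(np.radians(147.6)),np.sin(np.radians(147.6)),0]); SY=np.array([-SX[1],SX[0],0])
def st(x,y,z): return SO+SX*x+SY*y+np.array([0,0,z])
E
python3 - <<'E'
from h import *
go(st(.05,0,.33),-122.4)
d=snap('wrist','w12.png');np.save('w12.npy',d,allow_pickle=True)
E
```

```text
t 22.1 pos [ 0.6099 -0.1053  0.1745] yaw -99.01 q [-20.7  42.2  79.    0.   58.6  78.3] F [-1.7  0.9  5.9] grip 0.0543
shift cm [ 23.74   5.27 -15.56] norm 28.9 wz 0.4082
```

step_arm --increments '[{"x": 0,"y": 0,"z": -1,"wx": 0,"wy": 0,"wz": 0,"gripper": 5},{"x": 0,"y": 0,"z": -2,"wx": 0,"wy": 0,"wz": 0,"gripper": 5},{"x": 0,"y": 0,"z": -3,"wx": 0,"wy": 0,"wz": 0,"gripper": 5},{"x": 0,"y": 0,"z": -3,"wx": 0,"wy": 0,"wz": 0,"gripper": 5},{"x": 0,"y": 0,"z": -3,"wx": 0,"wy": 0,"wz": 0,"gripper": 5},{"x": 0,"y": 0,"z": -2,"wx": 0,"wy": 0,"wz": 0,"gripper": 5},{"x": 0,"y": 0,"z": 0,"wx": 0,"wy": 0,"wz": 0.1,"gripper": 5},{"x": 0,"y": 0,"z": 0,"wx": 0,"wy": 0,"wz": 0.1,"gripper": 5},{"x": 0,"y": 0,"z": 0,"wx": 0,"wy": 0,"wz": 0.1,"gripper": 5},{"x": 0,"y": 0,"z": 0,"wx": 0,"wy": 0,"wz": 0.108,"gripper": 5},{"x": 0,"y": 0,"z": 0,"wx": 0,"wy": 0,"wz": 0,"gripper": 5}]'

```text
time_s: 23.2
position: [0.6092, -0.1052, 0.3131]
tool_rot: [[-0.536, -0.844, 0.0], [-0.844, 0.536, -0.0], [-0.0, -0.001, -1.0]]
ft_force: [-0.3, 1.4, -1.9]
grip_width: 0.054
```

Run:
```python
from h import *
go(st(-.036,0,.31),-122.4)
d=snap('wrist','w13.png');np.save('w13.npy',d,allow_pickle=True)
for nm,dd in (('12',np.load('w12.npy',allow_pickle=True).item()),('13',d)):
    s=env.observe() if nm=='13' else None
    c,a,P=holes(dd,(220,0,340,300),70,.014,100,3000); print(nm,[(x.round(1).tolist(),y.round()) for x,y in zip(c,a)])
```

```text
t 23.2 pos [ 0.6092 -0.1052  0.3131] yaw -122.44 q [-20.7  32.8  71.1  -0.   76.1 101.7] F [-0.3  1.4 -1.9] grip 0.054
shift cm [ 23.86 -13.21   0.31] norm 27.3 wz -0.0007
12 [([279.1, 139.0], np.float64(1329.0)), ([279.2, 200.4], np.float64(1131.0))]
13 [([279.1, 139.0], np.float64(1318.0)), ([279.2, 200.3], np.float64(1125.0))]
```

step_arm --increments '[{"x": 2.98,"y": -1.65,"z": 0,"wx": 0,"wy": 0,"wz": 0,"gripper": 5},{"x": 2.98,"y": -1.65,"z": 0,"wx": 0,"wy": 0,"wz": 0,"gripper": 5},{"x": 2.98,"y": -1.65,"z": 0,"wx": 0,"wy": 0,"wz": 0,"gripper": 5},{"x": 2.98,"y": -1.65,"z": 0,"wx": 0,"wy": 0,"wz": 0,"gripper": 5},{"x": 2.98,"y": -1.65,"z": 0,"wx": 0,"wy": 0,"wz": 0,"gripper": 5},{"x": 2.98,"y": -1.65,"z": 0,"wx": 0,"wy": 0,"wz": 0,"gripper": 5},{"x": 2.98,"y": -1.65,"z": 0,"wx": 0,"wy": 0,"wz": 0,"gripper": 5},{"x": 3.0,"y": -1.65,"z": 0,"wx": 0,"wy": 0,"wz": 0,"gripper": 5},{"x": 0,"y": 0,"z": 0,"wx": -0.1,"wy": 0,"wz": 0,"gripper": 5},{"x": 0,"y": 0,"z": 0,"wx": -0.1,"wy": 0,"wz": 0,"gripper": 5},{"x": 0,"y": 0,"z": 0,"wx": -0.1,"wy": 0,"wz": 0,"gripper": 5},{"x": 0,"y": 0,"z": 0,"wx": -0.1,"wy": 0,"wz": 0,"gripper": 5},{"x": 0,"y": 0,"z": 0,"wx": -0.1,"wy": 0,"wz": 0,"gripper": 5},{"x": 0,"y": 0,"z": 0,"wx": -0.1,"wy": 0,"wz": 0,"gripper": 5},{"x": 0,"y": 0,"z": 0,"wx": -0.128,"wy": 0,"wz": 0,"gripper": 5},{"x": 0,"y": 0,"z": 0,"wx": 0,"wy": 0,"wz": 0,"gripper": 5},{"x": 0,"y": 0,"z": 0,"wx": 0,"wy": 0,"wz": 0,"gripper": 5}]'

```text
time_s: 24.95
position: [0.5932, -0.3775, 0.3122]
tool_rot: [[-0.535, -0.633, -0.56], [-0.845, 0.4, 0.355], [-0.001, 0.663, -0.749]]
ft_force: [-0.9, 0.6, -2.4]
grip_width: 0.0543
```

```bash
cat >> h.py <<'E'
def goR(P,y,th=41.7):
    """delta to reach stand pose with tilt th"""
    s=env.observe(); R=np.array(s['tool_rot']); p=np.array(s['position']); r=np.radians(th)
    z=SX*np.sin(r)-np.array([0,0,1])*np.cos(r); x=SY; Rt=np.c_[x,np.cross(z,x),z]
    w=cv2.Rodrigues(R.T@Rt)[0].ravel()
    print('t',round(s['time_s'],1),'pos',p.round(4),'stand',[((p-SO)@SX).round(4),((p-SO)@SY).round(4)],'q',np.round(s['q'],1),'F',np.round(s['ft_force'],1),'grip',round(s['grip_width'],4))
    print('shift',(R.T@(np.array(P)-p)*100).round(2),'rot',w.round(4)); print('world down 1cm in tool',(R.T@[0,0,-1]).round(3),'stand y 1 in tool',(R.T@SY).round(2))
def tgt(y,F=(.0103,.002),s=.0948,H=.1745,th=41.7):
    r=np.radians(th); return st(F[0]+s*np.cos(r)-H*np.sin(r),y,F[1]+s*np.sin(r)+H*np.cos(r))
E
python3 - <<'E'
from h import *
goR(tgt(0,(.0103,.03)),0)
E
```

```text
t 24.9 pos [ 0.5932 -0.3775  0.3122] stand [np.float64(-0.0365), np.float64(-0.0002)] q [-41.4  48.4  43.   -7.7 129.5  78.2] F [-0.9  0.6 -2.4] grip 0.0543
shift [ 0.02 -5.77  6.75] rot [-0.0036 -0.0003  0.0018]
world down 1cm in tool [ 0.001 -0.663  0.749] stand y 1 in tool [1. 0. 0.]
```

step_arm --increments '[{"x": 0,"y": -1.92,"z": 2.25,"wx": -0.0036,"wy": 0,"wz": 0.0018,"gripper": 5},{"x": 0,"y": -1.92,"z": 2.25,"wx": 0,"wy": 0,"wz": 0,"gripper": 5},{"x": 0,"y": -1.92,"z": 2.25,"wx": 0,"wy": 0,"wz": 0,"gripper": 5},{"x": 0,"y": 0,"z": 0,"wx": 0,"wy": 0,"wz": 0,"gripper": 5},{"x": 0,"y": -0.8,"z": 0.9,"wx": 0,"wy": 0,"wz": 0,"gripper": 5},{"x": 0,"y": -0.5,"z": 0.56,"wx": 0,"wy": 0,"wz": 0,"gripper": 5},{"x": 0,"y": 0,"z": 0,"wx": 0,"wy": 0,"wz": 0,"gripper": 5},{"x": 0,"y": 0,"z": 0,"wx": 0,"wy": 0,"wz": 0,"gripper": 5}]'

```text
time_s: 25.75
position: [0.5913, -0.3764, 0.2048]
tool_rot: [[-0.537, -0.628, -0.563], [-0.844, 0.401, 0.357], [0.001, 0.667, -0.745]]
ft_force: [-0.4, -0.9, -2.2]
grip_width: 0.0542
```

Run:
```python
from h import *
goR(tgt(0),0)
d=snap('wrist','w14.png');np.save('w14.npy',d,allow_pickle=True); t=snap('scene','s2.png')
cv2.imwrite('pics/v14.png',np.hstack([cv2.resize(d['color'],(400,420)),cv2.resize(t['color'][80:230,140:300],(400,420),interpolation=cv2.INTER_CUBIC)]))
```

```text
t 25.8 pos [ 0.5913 -0.3764  0.2048] stand [np.float64(-0.0343), np.float64(-0.0001)] q [-41.4  53.4  50.2  -6.8 117.7  80.2] F [-0.4 -0.9 -2.2] grip 0.0542
shift [ 0.01 -0.68  0.65] rot [ 0.0024 -0.0004 -0.0016]
world down 1cm in tool [-0.001 -0.667  0.745] stand y 1 in tool [ 1. -0.  0.]
```

View pics/v14.png

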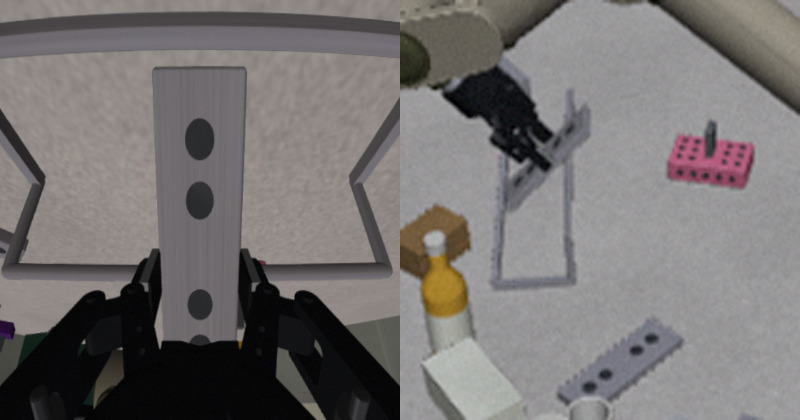

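Plate B is held square over the middle slot: its foot at (200,70) is just inside the lip and its upper part lies over the rail. Lower the last 9 mm slowly.

step_arm --increments '[{"x": 0,"y": -0.2,"z": 0.2,"wx": 0,"wy": 0,"wz": 0,"gripper": 5},{"x": 0,"y": -0.2,"z": 0.2,"wx": 0,"wy": 0,"wz": 0,"gripper": 5},{"x": 0,"y": -0.2,"z": 0.2,"wx": 0,"wy": 0,"wz": 0,"gripper": 5},{"x": 0,"y": -0.08,"z": 0.05,"wx": 0,"wy": 0,"wz": 0,"gripper": 5},{"x": 0,"y": 0,"z": 0,"wx": 0,"wy": 0,"wz": 0,"gripper": 5}]'

```text
time_s: 26.35
position: [0.5918, -0.3767, 0.1944]
tool_rot: [[-0.537, -0.627, -0.564], [-0.844, 0.4, 0.358], [0.001, 0.668, -0.744]]
ft_force: [1.3, -1.2, -2.9]
grip_width: 0.0543
```

Run:
```python
from h import *
goR(tgt(0),0)
```

```text
t 26.4 pos [ 0.5918 -0.3767  0.1944] stand [np.float64(-0.0349), np.float64(-0.0001)] q [-41.4  54.1  50.5  -6.7 116.8  80.3] F [ 1.3 -1.2 -2.9] grip 0.0543
shift [ 0.01  0.05 -0.08] rot [ 0.004  -0.0002 -0.0016]
world down 1cm in tool [-0.001 -0.668  0.744] stand y 1 in tool [ 1. -0.  0.]
```

step_arm --increments '[{"x": 0,"y": -0.07,"z": 0.07,"wx": 0,"wy": 0,"wz": 0,"gripper": 5},{"x": 0,"y": -0.07,"z": 0.07,"wx": 0,"wy": 0,"wz": 0,"gripper": 5},{"x": 0,"y": 0,"z": 0,"wx": 0,"wy": 0,"wz": 0,"gripper": 5}]'

```text
time_s: 26.65
position: [0.5919, -0.3768, 0.1938]
tool_rot: [[-0.537, -0.627, -0.564], [-0.844, 0.4, 0.358], [0.001, 0.668, -0.744]]
ft_force: [0.0, -0.2, 4.8]
grip_width: 0.054
```

step_arm --increments '[{"x": 0,"y": 0,"z": 0,"wx": 0,"wy": 0,"wz": 0,"gripper": 6},{"x": 0,"y": 0,"z": 0,"wx": 0,"wy": 0,"wz": 0,"gripper": 6.5},{"x": 0,"y": 0,"z": 0,"wx": 0,"wy": 0,"wz": 0,"gripper": 7.2},{"x": 0,"y": 0,"z": 0,"wx": 0,"wy": 0,"wz": 0,"gripper": 7.2},{"x": 0,"y": 0,"z": -1,"wx": 0,"wy": 0,"wz": 0,"gripper": 7.2},{"x": 0,"y": 0,"z": -3,"wx": 0,"wy": 0,"wz": 0,"gripper": 7.2},{"x": 0,"y": 0,"z": -4,"wx": 0,"wy": 0,"wz": 0,"gripper": 7.2},{"x": 0,"y": 0,"z": -2,"wx": 0,"wy": 0,"wz": 0,"gripper": 7.2},{"x": 0,"y": 0,"z": 0,"wx": 0,"wy": 0,"wz": 0,"gripper": 7.2},{"x": 0,"y": 0,"z": 0,"wx": 0,"wy": 0,"wz": 0,"gripper": 7.2}]'

```text
time_s: 27.65
position: [0.648, -0.4124, 0.2657]
tool_rot: [[-0.537, -0.627, -0.565], [-0.844, 0.399, 0.358], [0.001, 0.669, -0.743]]
ft_force: [-0.7, -0.2, -0.8]
grip_width: 0.072
```

Run:
```python
from h import *
s=env.observe(); print(s['position'].round(4) if hasattr(s['position'],'round') else s['position'], np.round(s['q'],1))
d=snap('wrist','w15.png');np.save('w15.npy',d,allow_pickle=True)
```

```text
[ 0.648  -0.4124  0.2657] [-40.7  58.8  27.5  -7.8 135.1  78.4]
```

View pics/w15.png

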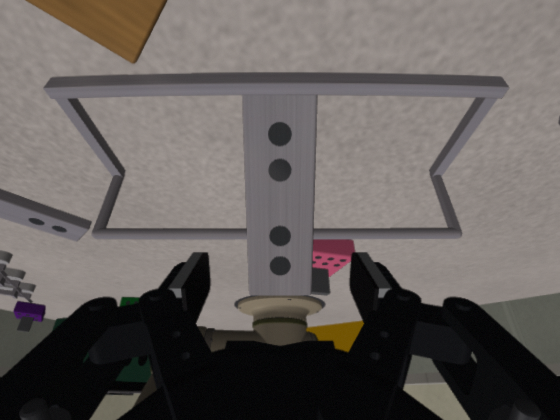

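Plate B leans in the middle slot: foot against the lip at (280,95), resting on the rail at row 235. Now plate A.

step_arm --increments '[{"x": 0,"y": 3.77,"z": -0.2,"wx": 0,"wy": 0,"wz": 0,"gripper": 7.2},{"x": 0,"y": 3.77,"z": -0.2,"wx": 0,"wy": 0,"wz": 0,"gripper": 7.2},{"x": 0,"y": 3.77,"z": -0.2,"wx": 0,"wy": 0,"wz": 0,"gripper": 7.2},{"x": 0,"y": 0,"z": 0,"wx": 0.105,"wy": 0,"wz": 0,"gripper": 7.2},{"x": 0,"y": 0,"z": 0,"wx": 0.105,"wy": 0,"wz": 0,"gripper": 7.2},{"x": 0,"y": 0,"z": 0,"wx": 0.105,"wy": 0,"wz": 0,"gripper": 7.2},{"x": 0,"y": 0,"z": 0,"wx": 0.105,"wy": 0,"wz": 0,"gripper": 7.2},{"x": 0,"y": 0,"z": 0,"wx": 0.105,"wy": 0,"wz": 0,"gripper": 7.2},{"x": 0,"y": 0,"z": 0,"wx": 0.105,"wy": 0,"wz": 0,"gripper": 7.2},{"x": 0,"y": 0,"z": 0,"wx": 0.102,"wy": 0,"wz": 0,"gripper": 7.2},{"x": -4.1,"y": 2.41,"z": 0,"wx": 0,"wy": 0,"wz": 0,"gripper": 7.2},{"x": -4.1,"y": 2.41,"z": 0,"wx": 0,"wy": 0,"wz": 0,"gripper": 7.2},{"x": -4.1,"y": 2.41,"z": 0,"wx": 0,"wy": 0,"wz": 0,"gripper": 7.2},{"x": -4.1,"y": 2.41,"z": 0,"wx": 0,"wy": 0,"wz": 0,"gripper": 7.2},{"x": -4.1,"y": 2.41,"z": 0,"wx": 0,"wy": 0,"wz": 0,"gripper": 7.2},{"x": -4.1,"y": 2.41,"z": 0,"wx": 0,"wy": 0,"wz": 0,"gripper": 7.2},{"x": -4.1,"y": 2.41,"z": 0,"wx": 0,"wy": 0,"wz": 0,"gripper": 7.2},{"x": -4.1,"y": 2.41,"z": 0,"wx": 0,"wy": 0,"wz": 0,"gripper": 7.2},{"x": 0,"y": 0,"z": 0,"wx": 0,"wy": 0,"wz": 0,"gripper": 7.2}]'

```text
time_s: 29.6
position: [0.5926, 0.016, 0.3456]
tool_rot: [[-0.532, -0.847, -0.003], [-0.847, 0.532, 0.001], [0.001, 0.003, -1.0]]
ft_force: [0.6, -1.5, -0.0]
grip_width: 0.0722
```

step_arm --increments '[{"x": 0,"y": 0,"z": 0.5,"wx": 0,"wy": 0,"wz": -0.108,"gripper": 7.2},{"x": 0,"y": 0,"z": 0.5,"wx": 0,"wy": 0,"wz": -0.108,"gripper": 7.2},{"x": 0,"y": 0,"z": 0.5,"wx": 0,"wy": 0,"wz": -0.108,"gripper": 7.2},{"x": 0,"y": 0,"z": 0.5,"wx": 0,"wy": 0,"wz": -0.108,"gripper": 7.2},{"x": 0,"y": 0,"z": 0.5,"wx": 0,"wy": 0,"wz": -0.108,"gripper": 7.2},{"x": 0,"y": 0,"z": 0.5,"wx": 0,"wy": 0,"wz": -0.108,"gripper": 7.2},{"x": 0,"y": 0,"z": 0.5,"wx": 0,"wy": 0,"wz": -0.106,"gripper": 7.2},{"x": 0,"y": 0,"z": 0,"wx": 0,"wy": 0,"wz": 0,"gripper": 7.2},{"x": 0,"y": 0,"z": 0,"wx": 0,"wy": 0,"wz": 0,"gripper": 7.2}]'

```text
time_s: 30.5
position: [0.5935, 0.0104, 0.3112]
tool_rot: [[0.183, -0.983, -0.002], [-0.983, -0.183, -0.001], [0.001, 0.002, -1.0]]
ft_force: [0.7, 0.3, 0.0]
grip_width: 0.072
```

Run:
```python
from h import *
d=snap('wrist','w16.png'); np.save('w16.npy',d,allow_pickle=True)
c,a,P=holes(d,(200,0,360,260),60,.014,100,500)
for i in range(len(c)): print(c[i].round(1),a[i].round(0),P[i].round(4))
print(env.observe()['tool_rot'])
go([.5941,.0108,.174],-79.24)
```

```text
[276.2 130.5] 309.0 [0.6581 0.0231]
[276.5 161.6] 279.0 [0.6311 0.0178]
[276.8 219.1] 244.0 [0.5768 0.0076]
[277.  245.6] 223.0 [0.5497 0.0023]
[[ 1.83459901e-01 -9.83026911e-01 -7.46860587e-04]
 [-9.83026664e-01 -1.83458960e-01 -1.17823480e-03]
 [ 1.02121825e-03  9.50342710e-04 -9.99999027e-01]]
t 30.6 pos [0.5937 0.0105 0.3115] yaw -79.43 q [-10.4  30.7  75.5  -0.1  73.9  69.1] F [-0.3 -0.3 -0.6] grip 0.0721
shift cm [-0.04 -0.06 13.75] norm 13.7 wz -0.0033
```

step_arm --increments '[{"x": -0.04,"y": -0.06,"z": 4,"wx": 0,"wy": 0,"wz": -0.0033,"gripper": 7.2},{"x": 0,"y": 0,"z": 4,"wx": 0,"wy": 0,"wz": 0,"gripper": 7.2},{"x": 0,"y": 0,"z": 3,"wx": 0,"wy": 0,"wz": 0,"gripper": 7.2},{"x": 0,"y": 0,"z": 1.75,"wx": 0,"wy": 0,"wz": 0,"gripper": 7.2},{"x": 0,"y": 0,"z": 1,"wx": 0,"wy": 0,"wz": 0,"gripper": 7.2},{"x": 0,"y": 0,"z": 0,"wx": 0,"wy": 0,"wz": 0,"gripper": 7.2},{"x": 0,"y": 0,"z": 0,"wx": 0,"wy": 0,"wz": 0,"gripper": 5},{"x": 0,"y": 0,"z": 0,"wx": 0,"wy": 0,"wz": 0,"gripper": 5},{"x": 0,"y": 0,"z": 0,"wx": 0,"wy": 0,"wz": 0,"gripper": 5},{"x": 0,"y": 0,"z": 0,"wx": 0,"wy": 0,"wz": 0,"gripper": 5},{"x": 0,"y": 0,"z": 0,"wx": 0,"wy": 0,"wz": 0,"gripper": 5}]' --newtons 60

```text
time_s: 31.65
position: [0.5948, 0.0111, 0.1758]
tool_rot: [[0.189, -0.982, 0.003], [-0.982, -0.189, -0.002], [0.002, -0.002, -1.0]]
ft_force: [-0.7, 0.0, 7.1]
grip_width: 0.054
```

Run:
```python
from h import *
go(st(-.036,-.1,.31),-122.4)
```

```text
t 31.6 pos [0.5948 0.0111 0.1758] yaw -79.08 q [-10.3  40.3  83.2  -0.1  56.3  68.8] F [-0.7  0.   7.1] grip 0.054
shift cm [ 30.86   0.68 -13.36] norm 33.6 wz 0.7561
```

step_arm --increments '[{"x": 0,"y": 0,"z": -1,"wx": 0,"wy": 0,"wz": 0,"gripper": 5},{"x": 0,"y": 0,"z": -2,"wx": 0,"wy": 0,"wz": 0,"gripper": 5},{"x": 0,"y": 0,"z": -3,"wx": 0,"wy": 0,"wz": 0,"gripper": 5},{"x": 0,"y": 0,"z": -3,"wx": 0,"wy": 0,"wz": 0,"gripper": 5},{"x": 0,"y": 0,"z": -3,"wx": 0,"wy": 0,"wz": 0,"gripper": 5},{"x": 0,"y": 0,"z": -1.6,"wx": 0,"wy": 0,"wz": 0,"gripper": 5},{"x": 0,"y": 0,"z": 0,"wx": 0,"wy": 0,"wz": 0.108,"gripper": 5},{"x": 0,"y": 0,"z": 0,"wx": 0,"wy": 0,"wz": 0.108,"gripper": 5},{"x": 0,"y": 0,"z": 0,"wx": 0,"wy": 0,"wz": 0.108,"gripper": 5},{"x": 0,"y": 0,"z": 0,"wx": 0,"wy": 0,"wz": 0.108,"gripper": 5},{"x": 0,"y": 0,"z": 0,"wx": 0,"wy": 0,"wz": 0.108,"gripper": 5},{"x": 0,"y": 0,"z": 0,"wx": 0,"wy": 0,"wz": 0.108,"gripper": 5},{"x": 0,"y": 0,"z": 0,"wx": 0,"wy": 0,"wz": 0.108,"gripper": 5},{"x": 0,"y": 0,"z": 0,"wx": 0,"wy": 0,"wz": 0,"gripper": 5}]'

```text
time_s: 33.05
position: [0.5944, 0.0112, 0.3106]
tool_rot: [[-0.537, -0.844, -0.0], [-0.844, 0.537, -0.001], [0.001, -0.001, -1.0]]
ft_force: [0.4, 0.1, -2.4]
grip_width: 0.0539
```

Run:
```python
from h import *
go(st(.03,-.1,.31),-122.4)
d=snap('wrist','w17.png')
c,a,P=holes(d,(220,0,340,300),70,.014,100,3000); print([(x.round(1).tolist(),y.round()) for x,y in zip(c,a)])
t=np.load('top.npy',allow_pickle=True).item(); print('spray cap',ray(t,[(374,116)],.17).round(3))
```

```text
t 33.0 pos [0.5944 0.0112 0.3106] yaw -122.45 q [-1.030e+01  3.080e+01  7.550e+01 -1.000e-01  7.380e+01  1.122e+02] F [ 0.4  0.1 -2.4] grip 0.0539
shift cm [ 22.89 -14.1    0.1 ] norm 26.9 wz -0.0009
[([279.1, 137.6], np.float64(1300.0)), ([279.2, 198.6], np.float64(1107.0))]
spray cap [[ 0.757 -0.14   0.17 ]]
```

step_arm --increments '[{"x": 3.27,"y": -2.014,"z": 0,"wx": 0,"wy": 0,"wz": 0,"gripper": 5},{"x": 3.27,"y": -2.014,"z": 0,"wx": 0,"wy": 0,"wz": 0,"gripper": 5},{"x": 3.27,"y": -2.014,"z": 0,"wx": 0,"wy": 0,"wz": 0,"gripper": 5},{"x": 3.27,"y": -2.014,"z": 0,"wx": 0,"wy": 0,"wz": 0,"gripper": 5},{"x": 3.27,"y": -2.014,"z": 0,"wx": 0,"wy": 0,"wz": 0,"gripper": 5},{"x": 3.27,"y": -2.014,"z": 0,"wx": 0,"wy": 0,"wz": 0,"gripper": 5},{"x": 3.27,"y": -2.014,"z": 0,"wx": 0,"wy": 0,"wz": 0,"gripper": 5},{"x": 0,"y": 0,"z": 0,"wx": -0.1,"wy": 0,"wz": 0,"gripper": 5},{"x": 0,"y": 0,"z": 0,"wx": -0.1,"wy": 0,"wz": 0,"gripper": 5},{"x": 0,"y": 0,"z": 0,"wx": -0.1,"wy": 0,"wz": 0,"gripper": 5},{"x": 0,"y": 0,"z": 0,"wx": -0.1,"wy": 0,"wz": 0,"gripper": 5},{"x": 0,"y": 0,"z": 0,"wx": -0.1,"wy": 0,"wz": 0,"gripper": 5},{"x": 0,"y": 0,"z": 0,"wx": -0.1,"wy": 0,"wz": 0,"gripper": 5},{"x": 0,"y": 0,"z": 0,"wx": -0.128,"wy": 0,"wz": 0,"gripper": 5},{"x": 0,"y": 0,"z": 0,"wx": 0,"wy": 0,"wz": 0,"gripper": 5},{"x": 0,"y": 0,"z": 0,"wx": 0,"wy": 0,"wz": 0,"gripper": 5}]'

```text
time_s: 34.7
position: [0.5911, -0.2577, 0.3104]
tool_rot: [[-0.535, -0.633, -0.56], [-0.845, 0.401, 0.354], [0.0, 0.662, -0.749]]
ft_force: [0.1, -0.0, -2.9]
grip_width: 0.0541
```

Run:
```python
from h import *
T=lambda z: tgt(-.1,(.0103,z),.0942,.1758)
print(T(.01)); goR(T(.116),0); goR(T(.01),0)
```

```text
[ 0.64654376 -0.29312532  0.20392369]
t 34.7 pos [ 0.5911 -0.2577  0.3104] stand [np.float64(0.0295), np.float64(-0.1003)] q [-33.9  42.   56.9  -1.3 122.6  88.1] F [ 0.1 -0.  -2.9] grip 0.0541
shift [ 0.04 -4.96 -4.32] rot [-0.004  -0.0011  0.0009]
world down 1cm in tool [-0.    -0.662  0.749] stand y 1 in tool [1. 0. 0.]
t 34.7 pos [ 0.5911 -0.2577  0.3104] stand [np.float64(0.0295), np.float64(-0.1003)] q [-33.9  42.   56.9  -1.3 122.6  88.1] F [ 0.1 -0.  -2.9] grip 0.0541
shift [  0.03 -11.98   3.62] rot [-0.004  -0.0011  0.0009]
world down 1cm in tool [-0.    -0.662  0.749] stand y 1 in tool [1. 0. 0.]
```

step_arm --increments '[{"x": 0,"y": -2.48,"z": -2.16,"wx": -0.004,"wy": 0,"wz": 0.001,"gripper": 5},{"x": 0.03,"y": -2.48,"z": -2.16,"wx": 0,"wy": 0,"wz": 0,"gripper": 5},{"x": 0,"y": -1.95,"z": 2.2,"wx": 0,"wy": 0,"wz": 0,"gripper": 5},{"x": 0,"y": -1.95,"z": 2.2,"wx": 0,"wy": 0,"wz": 0,"gripper": 5},{"x": 0,"y": -1.56,"z": 1.77,"wx": 0,"wy": 0,"wz": 0,"gripper": 5},{"x": 0,"y": -1,"z": 1.13,"wx": 0,"wy": 0,"wz": 0,"gripper": 5},{"x": 0,"y": -0.56,"z": 0.64,"wx": 0,"wy": 0,"wz": 0,"gripper": 5},{"x": 0,"y": 0,"z": 0,"wx": 0,"wy": 0,"wz": 0,"gripper": 5},{"x": 0,"y": 0,"z": 0,"wx": 0,"wy": 0,"wz": 0,"gripper": 5}]'

```text
time_s: 35.6
position: [0.6458, -0.2929, 0.2049]
tool_rot: [[-0.536, -0.629, -0.563], [-0.844, 0.401, 0.356], [0.002, 0.666, -0.746]]
ft_force: [0.5, -0.2, -2.9]
grip_width: 0.0543
```

Run:
```python
from h import *
T=lambda z: tgt(-.1,(.0103,z),.0942,.1758)
goR(T(.002),0)
```

```text
t 35.6 pos [ 0.6458 -0.2929  0.2049] stand [np.float64(-0.0355), np.float64(-0.0998)] q [-33.8  54.2  48.4  -1.2 119.2  88.5] F [ 0.5 -0.2 -2.9] grip 0.0543
shift [-0.02 -0.65  0.61] rot [ 0.0014 -0.0011 -0.0014]
world down 1cm in tool [-0.002 -0.666  0.746] stand y 1 in tool [ 1. -0.  0.]
```

step_arm --increments '[{"x": 0,"y": -0.2,"z": 0.2,"wx": 0,"wy": 0,"wz": 0,"gripper": 5},{"x": 0,"y": -0.2,"z": 0.2,"wx": 0,"wy": 0,"wz": 0,"gripper": 5},{"x": 0,"y": -0.2,"z": 0.2,"wx": 0,"wy": 0,"wz": 0,"gripper": 5},{"x": 0,"y": -0.12,"z": 0.1,"wx": 0,"wy": 0,"wz": 0,"gripper": 5},{"x": 0,"y": -0.07,"z": 0.07,"wx": 0,"wy": 0,"wz": 0,"gripper": 5},{"x": 0,"y": 0,"z": 0,"wx": 0,"wy": 0,"wz": 0,"gripper": 5}]'

```text
time_s: 36.2
position: [0.6462, -0.2932, 0.1947]
tool_rot: [[-0.536, -0.627, -0.565], [-0.844, 0.4, 0.357], [0.002, 0.668, -0.744]]
ft_force: [0.5, 0.7, 10.5]
grip_width: 0.0541
```

Contact is made at 10 N. Release, retract the same way as before, then check.

step_arm --increments '[{"x": 0,"y": 0,"z": 0,"wx": 0,"wy": 0,"wz": 0,"gripper": 6},{"x": 0,"y": 0,"z": 0,"wx": 0,"wy": 0,"wz": 0,"gripper": 6.5},{"x": 0,"y": 0,"z": 0,"wx": 0,"wy": 0,"wz": 0,"gripper": 7.2},{"x": 0,"y": 0,"z": 0,"wx": 0,"wy": 0,"wz": 0,"gripper": 7.2},{"x": 0,"y": 0,"z": -1,"wx": 0,"wy": 0,"wz": 0,"gripper": 7.2},{"x": 0,"y": 0,"z": -3,"wx": 0,"wy": 0,"wz": 0,"gripper": 7.2},{"x": 0,"y": 0,"z": -4,"wx": 0,"wy": 0,"wz": 0,"gripper": 7.2},{"x": 0,"y": 0,"z": -2,"wx": 0,"wy": 0,"wz": 0,"gripper": 7.2},{"x": 0,"y": 3.77,"z": -0.2,"wx": 0,"wy": 0,"wz": 0,"gripper": 7.2},{"x": 0,"y": 3.77,"z": -0.2,"wx": 0,"wy": 0,"wz": 0,"gripper": 7.2},{"x": 0,"y": 3.77,"z": -0.2,"wx": 0,"wy": 0,"wz": 0,"gripper": 7.2},{"x": 0,"y": 0,"z": 0,"wx": 0.105,"wy": 0,"wz": 0,"gripper": 7.2},{"x": 0,"y": 0,"z": 0,"wx": 0.105,"wy": 0,"wz": 0,"gripper": 7.2},{"x": 0,"y": 0,"z": 0,"wx": 0.105,"wy": 0,"wz": 0,"gripper": 7.2},{"x": 0,"y": 0,"z": 0,"wx": 0.105,"wy": 0,"wz": 0,"gripper": 7.2},{"x": 0,"y": 0,"z": 0,"wx": 0.105,"wy": 0,"wz": 0,"gripper": 7.2},{"x": 0,"y": 0,"z": 0,"wx": 0.105,"wy": 0,"wz": 0,"gripper": 7.2},{"x": 0,"y": 0,"z": 0,"wx": 0.102,"wy": 0,"wz": 0,"gripper": 7.2},{"x": 0,"y": 0,"z": 0,"wx": 0,"wy": 0,"wz": 0,"gripper": 7.2}]'

```text
time_s: 38.1
position: [0.6348, -0.2855, 0.3474]
tool_rot: [[-0.536, -0.844, 0.0], [-0.844, 0.536, -0.002], [0.002, -0.002, -1.0]]
ft_force: [0.0, -0.2, 0.1]
grip_width: 0.0721
```

step_arm --increments '[{"x": -2,"y": 4,"z": -1.5,"wx": 0,"wy": 0,"wz": 0,"gripper": 7.2},{"x": -2,"y": 4,"z": -1.5,"wx": 0,"wy": 0,"wz": 0,"gripper": 7.2},{"x": -2,"y": 4,"z": -1.5,"wx": 0,"wy": 0,"wz": 0,"gripper": 7.2},{"x": -2,"y": 4,"z": 0,"wx": 0,"wy": 0,"wz": 0,"gripper": 7.2},{"x": -2,"y": 4,"z": 0,"wx": 0,"wy": 0,"wz": 0,"gripper": 7.2},{"x": 0,"y": 0,"z": 0,"wx": 0,"wy": 0,"wz": 0,"gripper": 7.2},{"x": 0,"y": 0,"z": 0,"wx": 0,"wy": 0,"wz": 0,"gripper": 7.2}]'

```text
time_s: 38.8
position: [0.5199, -0.0936, 0.3923]
tool_rot: [[-0.535, -0.845, -0.002], [-0.845, 0.535, -0.002], [0.002, 0.001, -1.0]]
ft_force: [0.1, -0.3, 0.8]
grip_width: 0.0718
```

Run:
```python
from h import *
print(env.observe()['position'],env.observe()['q'])
t=snap('scene','s3.png'); p=snap('top','t9.png')
a=cv2.resize(t['color'][90:290,60:400],(800,300),interpolation=cv2.INTER_CUBIC) 
a=cv2.resize(t['color'][105:285,120:400],(466,300),interpolation=cv2.INTER_CUBIC)
b=cv2.resize(p['color'][105:275,150:500],(618,300),interpolation=cv2.INTER_CUBIC)
o=np.zeros((600,640,3),np.uint8); o[:300,:466]=a; o[300:,:618]=b; cv2.imwrite('pics/end.png',o)
# rack state in the top view, and bystander shift
p0=np.load('top.npy',allow_pickle=True).item()
c,aa,P=holes(p,(150,120,300,240),95,.03,8,40)
Q=np.c_[P[:,0]*C+P[:,1]*S-X0,-P[:,0]*S+P[:,1]*C-Y0]*1000
print(len(Q));print(Q.round(0).tolist())
```

```text
[ 0.51987601 -0.09361093  0.39225118] [-23.03984108  20.18830731  79.02735359  -0.12380344  80.84543945
  99.34293568]
18
[[91.0, -117.0], [24.0, -222.0], [91.0, -77.0], [41.0, -117.0], [93.0, -17.0], [41.0, -97.0], [21.0, -116.0], [41.0, -77.0], [92.0, 23.0], [21.0, -97.0], [22.0, -77.0], [42.0, -17.0], [43.0, 3.0], [23.0, -17.0], [43.0, 23.0], [23.0, 3.0], [23.0, 23.0], [-4.0, 138.0]]
```

View pics/end.png

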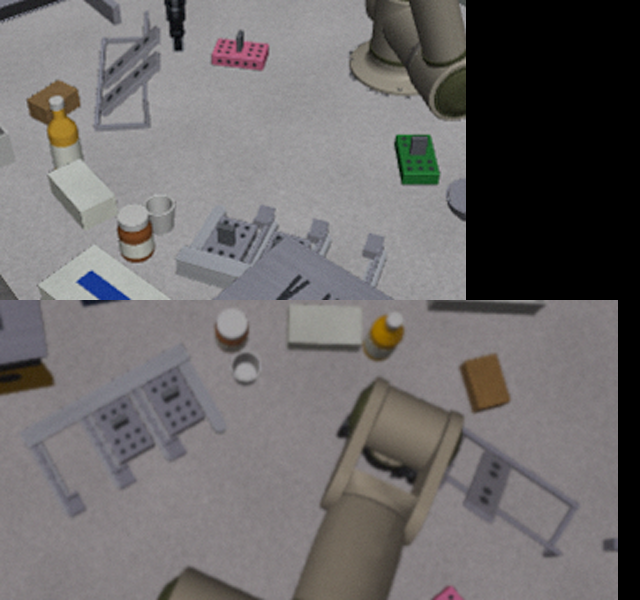

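The last view shows both plates leaning side by side (scene crop about (130,70)) and both cassettes latched in lanes 1 and 0. The bystanders look unmoved. Handing in.

```bash
python3 -c "
from h import *
for n in ('w5','w8'):
    d=np.load(n+'.npy',allow_pickle=True).item(); c,a,P=holes(d,(175,190,350,270),60,.03,40,400)
    print(n,((P[:,0]*C+P[:,1]*S-X0)*1000).round(1))
print(env.close_job())"
```

```text
w5 [40.6 90.9 20.5 20.5]
w8 [19.2 39.3 89.5 19.1 39.3 89.6]
the job is handed in; nothing more can be done
None
```

The job is handed in. Both cassettes are latched in the rack and both plates are leaning on the stand, after about 39 s of the 210 s on the robot's clock.

- **Cassettes:** two were present, and I gripped each by its handle. I lifted each about 3 mm to carry it to its lane mouth, then slid it along the table into the middle and right lanes. The catches dropped behind them and the gripper never touched a catch. The wrist camera puts their middles at about 65.6 mm and 64.4 mm, inside the 60–70 mm home range. The top camera reads about 2 mm further in (68 and 66), within its calibration error.
- **Plates:** two were present, and they lean in the middle slot and the slot 100 mm to its right (stand y = -100), feet inside the lip and resting on the rail. A close wrist picture confirmed the first one. The second I saw leaning only in the final scene view, because the arm hid it from the top camera.
- **Everything else:** the look-alikes and bystanders looked unmoved in the final pictures; I did not measure them. I saw no slipping grip and no knocked cassette. The highest wrist force I read was about 20 N.

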